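Clear relays and terminal blocks into the parts drawer and lock it

TASK

Clear up the bench: first pull the part-open drawer of the little cabinet all the way out, then put every loose relay and terminal block into the drawer compartment where one of its own kind already lies, down on the drawer's floor and none on top of another. Then push the drawer fully shut, and after that turn the lock knob on the cabinet clockwise as far as it goes. Leave the relay and the block already in the drawer in their compartments, and leave the bottle, the mug and the screwdriver where they are.

Things in the scene. Friction and masses are not known exactly. Their poses are not given: they have to be found in the camera images.
- cab_drawer0 (a joint): how far the drawer of the low grey parts cabinet stands open, m: 0 fully shut, 0.19 fully open (stop); at the start it is part open. The cabinet (270 mm deep, 300 mm wide, 100 mm high) is fixed to the bench and the drawer slides level straight out of its front, towards the robot; about 1 to 2 N of friction, it stays where it is left
- cab_drawer0_handle (a point): middle of the drawer's handle: a level round steel bar, 11 mm thick, 120 mm long, across the drawer (along its y), 62 mm above the bench; behind it is a free gap of 29 mm to the drawer's front. x points into the cabinet (the drawer opens along -x), y to the left, z up
- drawer_floor (a point): middle of the drawer's inner floor, 22 mm above the bench (moves with it). x points into the cabinet, y left, z up. Inside: 225 mm along x, 258 along y. A 6 mm wall along x at y = 0 makes a left (y 3 to 129 mm) and a right (y -129 to -3) compartment; walls about 55 mm high. The roof is 66 mm over the floor; fully open, the rear 41 mm stay under it (top 100 mm above the bench)
- lock (a joint): turn of the black bar-shaped lock knob on the cabinet's top, rad: about 0 unlocked, 1.57 locked (stop); it turns clockwise seen from above, with little friction (0.05 N m), and stays where it is left. When locked its steel tongue points forward over the drawer's front
- lock_grip (a point): on the lock knob's vertical axis at the height to grip, 137 mm above the bench. The knob's upright grip bar is 42 mm long along this point's x (which turns with the knob), 14 mm thick along its y, from 114 to 144 mm above the bench; the knob's disc below it is 44 mm across
- relay_in_c (a point): centre of the relay that already lies in the drawer, same make as the loose relays; it marks the relays' compartment, left or right from start to start
- block_in_c (a point): centre of the terminal block that already lies in the drawer, same make as the loose blocks; it marks the blocks' compartment, the other one
- relay1_c (a point): centre of a loose plug-in relay: a small white upright box with a black foot, 28 x 28 mm and 46 mm high (z up when it stands), about 60 g; on the bench left or right of the drawer, or absent
- relay2_c (a point): centre of a loose plug-in relay: a small white upright box with a black foot, 28 x 28 mm and 46 mm high (z up when it stands), about 60 g; on the bench left or right of the drawer, or absent
- relay3_c (a point): centre of a loose plug-in relay: a small white upright box with a black foot, 28 x 28 mm and 46 mm high (z up when it stands), about 60 g; on the bench left or right of the drawer, or absent
- block1_c (a point): centre of a loose screw terminal block: a low white bar with a row of four screws on top, 26 mm along its x, 52 mm along its y, 28 mm high, about 70 g; on the bench left or right of the drawer, or absent
- block2_c (a point): centre of a loose screw terminal block: a low white bar with a row of four screws on top, 26 mm along its x, 52 mm along its y, 28 mm high, about 70 g; on the bench left or right of the drawer, or absent
- block3_c (a point): centre of a loose screw terminal block: a low white bar with a row of four screws on top, 26 mm along its x, 52 mm along its y, 28 mm high, about 70 g; on the bench left or right of the drawer, or absent
- bottle: water bottle, 62 mm across, 170 mm high, not part of the job; origin under its middle
- mug: white mug, 76 mm across, 85 mm high, with a handle, not part of the job; origin under its middle
- driver: screwdriver, 150 mm long, lying along its x, not part of the job; origin under its middle
Mind the look-alikes: they are no part of the job. Leave any red look-alike of the part that bears relay2_c alone.

How it is judged:
By the outcome, as a careful person would: the job done as asked, in the order asked, and still so for the second after the job is handed in, with the robot touching nothing.
Of relay1, block1, relay2, block2, relay3, block3 only 4 to 6 are there at a start; the rules pass over those that are not, and their reading is None.
At some moment in a run one of relay1, block1, relay2, block2, relay3, block3 may be knocked a few centimetres aside while the robot is not near it.
Once in a run the grip may slacken for a moment while it holds something.
It also fails if it takes over 210 s, if anything falls off the work surface, if the arm or the gripper's body presses on something with over 40 N, if the wrist force passes 120 N, or if a joint passes its speed limit or range.

ROBOT

A 6-joint arm with a two-finger parallel gripper is mounted at the origin on the work surface. World frame = base frame: x ahead of the robot, y to its left, z up, the work surface at z = 0. Lengths are in mm, angles in degrees, forces in N, time in s.
With the tool pointing down it reaches from about 350 to 850 mm from the base axis. Payload 8.1 kg.
Tool frame: the origin (TCP) lies midway between the tips of the shut fingers; the grasp point (between the pads) lies 19 mm behind it; z points along the fingers, y is the line along which they close (so a half turn about z gives the same grasp; the last joint's range is limited). The gripper opens to 85 mm and grips with 20 to 120 N. Pads are 22 mm wide; open, the fingers measure 114 mm over their backs; the gripper's body (76 mm by 85 mm) begins 54 mm behind the grasp point. The pads swing forward as they close: fully open they stand 13 mm farther back than shut.
Start: joints at [-68.549, 7.471, 85.268, -0, 87.261, -4.893], TCP at [266.281, -537.68, 231.292] pointing down, gripper open.
Joint ranges: [-169.43, 169.43], [-51.17, 129.36], [1.28, 143.12], [-76.62, 256.62], [0, 156.53], [-152.29, 152.29]. Speed limits (degrees/s): [136.94, 136.94, 159.86, 180, 180, 180].

INTERFACE

Orientations are given as [roll, pitch, yaw] about the fixed x, y, z axes, in that order (R = Rz(yaw) Ry(pitch) Rx(roll)).
In Python, from bench import r gives the robot as it stands. The module is installed in compiled form; this text tells all that it offers.
- The arm moves only by the tool jog_arm, never from a script. Its argument "rows" is a list of rows, each a list of 2 entries, a list of its own where there are three numbers: the shift along the tool's x, y, z in mm, then the turn, a rotation vector about the tool's x, y, z in rad. A call has 1 to 10 rows; each row is the pose to reach, as a shift and turn from the pose commanded when the call began, along the tool's axes at that moment; what a row does not reach only later rows make up. A row lasts 1/10 s, in which the tool goes at most 50 mm and 8.59 degrees, less where a joint would pass 70% of its speed; a pose out of reach is approached as far as the arm can. A call with a gripper value outside its range is refused whole. "grip" is the finger opening in mm, from 0 to 85.4, set as the call begins (left out, the last holds). The fingers move at their own pace and stop on an object; "force" is the grip in N (left out, the last holds). Time passes only in rows, so rows that repeat a pose let the fingers close. It gives the time, the measured TCP pose, the force, the opening and the grip force at its end, in the units of the state.
- r.sense(): the state, without advancing time (a new reading comes with each control period).
- r.snapshot(name): name is "side" or "top"; returns (picture, depth): 384x512x3 uint8, blue, green, red; 384x512 float32, mm along the optical axis (not along the pixel's ray), 0 where there is no reading.
- r.camera_params(name): a dict with "fx", "fy", "cx", "cy" (pixels), "dist_coeffs" ([k1, k2, p1, p2, k3] as OpenCV has them; the pictures are not rectified), "pose" (4x4, takes a point from camera to world coordinates). Camera axes: x right, y down, z forward; pixel columns grow to the right and rows downward; lengths in mm; the calibration is good to about 2 mm. A picture is of the moment at which its call begins. camera_params takes no time and is no camera call.
- r.hand_in(): hands the job in; it is judged then, once.
The state is a dict: "time": time; "joint_pos": joint angles; "qd": joint speeds; "joint_efforts": joint torques, N m; "tool_pos": TCP position; "tcp_rot": TCP orientation; "ft_force": force on the tool from outside, world axes, zero at the start; "wrist_torque": the same for the moment, N m; "finger_gap": finger opening in mm; "grip_force": force on a finger pad.
Only numpy, scipy, OpenCV 4.12 (cv2) and the standard library are available. Lean on these libraries where they do the work, as an engineer would, in place of code of your own. Each camera call takes 0.05 s, during which the arm holds its last target. There are 200 camera calls.

## Working session

There is one attempt and no reset: what is moved stays moved. The work goes in short steps, Python scripts to look and compute and a tool call to move; the robot and the scene stay as the last step left them, time stands still between calls to the robot, and variables do not carry over. Pictures are saved under pics/ and viewed, at most 14 in all, crops included, and the job is handed in when it is done.

Besides the shell and the picture viewer there is one more tool, called after "Request:" as name(argument=value, ...) on one line, values as JSON. jog_arm: Moves the arm, as the interface text tells. Its arguments: {"type":"object","properties":{"rows":{"type":"array"},"grip":{"type":"number"},"force":{"type":"number"}},"required":["rows"]}

```bash
mkdir -p pics; cat > h.py <<'E'
import numpy as np, cv2
from bench import r
def snap(name,fn=None):
    im,d=r.snapshot(name); p=r.camera_params(name)
    K=np.array([[p["fx"],0,p["cx"]],[0,p["fy"],p["cy"]],[0,0,1.]])
    v,u=np.mgrid[:384,:512]
    n=cv2.undistortPoints(np.stack([u,v],-1).reshape(-1,1,2).astype(float),K,np.array(p["dist_coeffs"],float)).reshape(384,512,2)
    P=np.concatenate([n,np.ones((384,512,1))],-1)*d[...,None]
    T=np.array(p["pose"]); W=P@T[:3,:3].T+T[:3,3]; W[d==0]=np.nan
    if fn: cv2.imwrite("pics/"+fn,im)
    return im,d,W
E
python3 - <<'E'
from h import *
for n in("top","side"):
    im,d,W=snap(n,n+"0.png"); np.save(n+"0.npy",W)
    cv2.imwrite("pics/%s0.png"%n,cv2.resize(im,(800,600),interpolation=cv2.INTER_CUBIC))
    print(np.round(r.camera_params(n)["pose"],2))
print(r.sense())
E
```

```text
[[ 1.00000e-02 -9.90000e-01  1.20000e-01  3.71800e+02]
 [-1.00000e+00 -1.00000e-02  2.00000e-02 -2.49900e+01]
 [-1.00000e-02 -1.20000e-01 -9.90000e-01  1.69472e+03]
 [ 0.00000e+00  0.00000e+00  0.00000e+00  1.00000e+00]]
[[-9.5000e-01 -2.0000e-01  2.2000e-01  3.2626e+02]
 [-3.0000e-01  6.3000e-01 -7.2000e-01  7.0453e+02]
 [ 1.0000e-02 -7.5000e-01 -6.6000e-01  7.6727e+02]
 [ 0.0000e+00  0.0000e+00  0.0000e+00  1.0000e+00]]
{'time': 0.1, 'joint_pos': array([-6.85483581e+01,  7.51319505e+00,  8.53241290e+01,  5.02726556e-04,
        8.72591308e+01, -4.89333141e+00]), 'qd': array([ 0.03460208, -0.0469155 , -0.19624626,  0.064252  ,  0.04206951,
        0.02121544]), 'joint_efforts': array([ 2.98145780e-03, -5.70949388e+01, -5.01942337e+01, -4.91044739e-05,
        8.21196969e-03,  1.01693178e-05]), 'tool_pos': array([ 266.10544879, -537.2155241 ,  230.3136993 ]), 'tcp_rot': array([-1.79903940e+02, -8.72796332e-03,  2.63449415e+01]), 'ft_force': array([ 0.8710118 , -0.48238729,  0.49539752]), 'wrist_torque': array([-0.04345256, -0.02717983,  0.02513749]), 'grip_force': 0.0, 'finger_gap': 85.27471537451368}
```

View pics/top0.png

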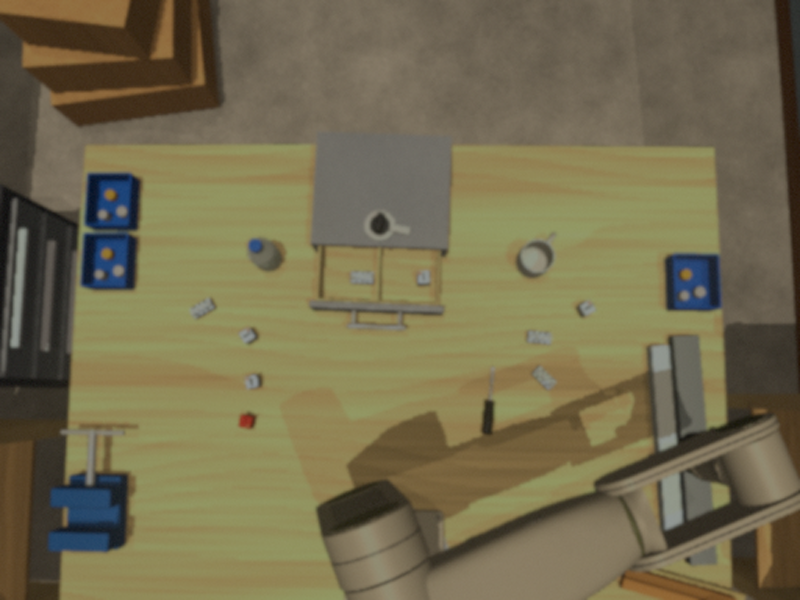

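View pics/side0.png

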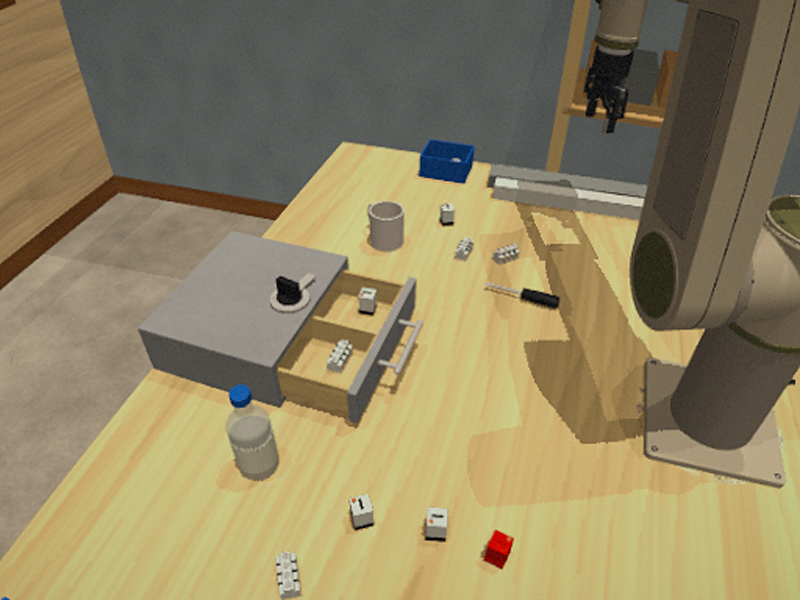

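Top view at 800x600: the drawer holds a block on the left at (361,278) and a relay on the right at (424,278). On the left of the bench are a block (203,308), relays (249,336) and (253,381), and the red decoy (247,421). On the right are a relay (587,309) and blocks (539,337) and (544,377). The handle is at (378,326) and the knob at (380,224). That makes six loose parts.

```bash
cat >> h.py <<'E'
def obj(W,u,v,lo,hi,rad=11):
    """rect fit (world xy) of points in height band lo..hi near full-res pixel u,v, using top surface"""
    S=W[max(0,v-rad):v+rad+1,max(0,u-rad):u+rad+1].reshape(-1,3); S=S[(S[:,2]>lo)&(S[:,2]<hi)]
    if len(S)<5: return None
    S0=S.copy(); (c,s,a)=cv2.minAreaRect(S[:,:2].astype(np.float32))
    return dict(n=len(S),mean=np.round(S.mean(0),1),rc=np.round(c,1),size=np.round(s,1),ang=round(a,1),zmax=round(float(np.percentile(S[:,2],90)),1))
E
python3 - <<'E'
from h import *
W=np.load("top0.npy")
for n,u,v,lo,hi in [("blkL",203,308,15,45),("relL1",249,336,30,60),("relL2",253,381,30,60),("relR",587,309,30,60),("blkR1",539,337,15,45),("blkR2",544,377,15,45),("inblk",361,278,35,60),("inrel",424,278,50,80),("knob",380,224,125,160)]:
    print(n,obj(W,round(u*.64),round(v*.64),lo,hi))
# handle, drawer front, cabinet edges
S=W[195:215,215:270].reshape(-1,3);
H=S[(S[:,2]>50)&(S[:,2]<70)]; 
print("handle rect",cv2.minAreaRect(H[:,:2].astype(np.float32)),H[:,2].mean())
F=W[180:206,190:295].reshape(-1,3);F=F[(F[:,2]>72)&(F[:,2]<100)]
print("front",cv2.minAreaRect(F[:,:2].astype(np.float32)),F.mean(0))
C=W[80:165,190:300].reshape(-1,3);C=C[(C[:,2]>92)&(C[:,2]<108)]
print("cab",cv2.minAreaRect(C[:,:2].astype(np.float32)))
# side check
E
```

```text
blkL {'n': 110, 'mean': array([556. , 441. ,  24.3]), 'rc': array([556.3, 442.2]), 'size': array([27. , 51.6]), 'ang': 29.2, 'zmax': 31.2}
relL1 {'n': 70, 'mean': array([493.9, 330.8,  44.5]), 'rc': array([494.1, 331.9]), 'size': array([27.7, 28.7]), 'ang': 30.1, 'zmax': 49.4}
relL2 {'n': 68, 'mean': array([390.6, 317.6,  44.2]), 'rc': array([390.8, 318.2]), 'size': array([26.9, 26.8]), 'ang': 11.2, 'zmax': 48.6}
relR {'n': 71, 'mean': array([ 561. , -424.9,   43.4]), 'rc': array([ 561.7, -426. ]), 'size': array([27.7, 27.5]), 'ang': 34.0, 'zmax': 49.2}
blkR1 {'n': 109, 'mean': array([ 495.5, -320.6,   24.8]), 'rc': array([ 495.7, -320.5]), 'size': array([51.5, 24.8]), 'ang': 89.9, 'zmax': 30.9}
blkR2 {'n': 110, 'mean': array([ 405.5, -329.3,   25.1]), 'rc': array([ 405.7, -329.9]), 'size': array([52.2, 26.4]), 'ang': 45.2, 'zmax': 32.4}
inblk {'n': 110, 'mean': array([626.3,  74.3,  45.9]), 'rc': array([626.5,  74.8]), 'size': array([50.6, 25.9]), 'ang': 86.2, 'zmax': 53.2}
inrel {'n': 103, 'mean': array([620.7, -72.1,  68.4]), 'rc': array([618.6, -71.8]), 'size': array([76.6, 48.1]), 'ang': 0.2, 'zmax': 77.5}
knob {'n': 58, 'mean': array([729. ,  34.9, 142.3]), 'rc': array([730.6,  35.2]), 'size': array([14.6, 39.9]), 'ang': 80.7, 'zmax': 148.4}
handle rect ((529.1229248046875, 44.20720291137695), (142.24586486816406, 41.558589935302734), 88.01815032958984) 64.527481351892
front ((579.2260131835938, 40.7042236328125), (293.4461364746094, 67.06649780273438), 89.6424560546875) [561.75055759  39.80234069  84.61185797]
cab ((813.8250732421875, 32.44169616699219), (301.0852355957031, 256.41290283203125), 88.0545425415039)
```

```bash
cat >> h.py <<'E'
import math
def go(*pts, start=None):
    """pts (x,y,z,yaw): chained shift (tool axes) and turn, each from the previous"""
    s=r.sense(); 
    p=np.array(start[:3] if start else s["tool_pos"],float); y=start[3] if start else s["tcp_rot"][2]
    print("now",np.round(s["tool_pos"],1),np.round(s["tcp_rot"],1),round(s["time"],1))
    for q in pts:
        a=math.radians(y); d=np.array(q[:3])-p
        dy=(q[3]-y+180)%360-180
        print(q,"shift",np.round([d[0]*math.cos(a)+d[1]*math.sin(a), d[0]*math.sin(a)-d[1]*math.cos(a), -d[2]],0),"turn z",round(-math.radians(dy),3))
        p=np.array(q[:3],float); y=q[3]
A=math.radians(-2); EX=np.array([math.cos(A),math.sin(A)]); EY=np.array([-EX[1],EX[0]])
E
python3 - <<'E'
from h import *
W=np.load("top0.npy")
S=W[190:222,205:275].reshape(-1,3); S=S[~np.isnan(S[:,0])]
a=S[:,:2]@EX; b=S[:,:2]@EY
m=(S[:,2]>50)&(S[:,2]<72)
h,e=np.histogram(a[m],np.arange(480,600,4)); print(list(zip(e.astype(int),h)))
mm=m&(a<e[np.argmax(h)]+30)&(a<545); print(a[mm].min(),a[mm].max(),b[mm].min(),b[mm].max())
# line fit of bar
hb=S[m&(a<a[m].min()+14)]; print("bar",cv2.fitLine(hb[:,:2].astype(np.float32),cv2.DIST_L2,0,.01,.01).ravel(),hb.mean(0),len(hb))
C=W[80:210,190:300].reshape(-1,3)
for nm,lo,hi in(("cab",92,108),("front",72,90)):
    k=C[(C[:,2]>lo)&(C[:,2]<hi)]; aa=k[:,:2]@EX; bb=k[:,:2]@EY
    h,e=np.histogram(aa,np.arange(500,960,6)); print(nm,list(zip(e.astype(int)[h>0],h[h>0])),np.percentile(bb,[1,99]))
K=C[(C[:,2]>92)&(C[:,2]<108)]; aa=K[:,:2]@EX
for lo in (720,800,880):
    bb=(K[:,:2]@EY)[(aa>lo)&(aa<lo+40)]; print(lo,bb.min(),bb.max())
for n,u,v,lo,hi in [("inrel",424,278,55,74),("inblk",361,278,40,60)]:
    o=obj(W,round(u*.64),round(v*.64),lo,hi,7); print(o, o['rc']@EX,o['rc']@EY)
E
```

```text
[(np.int64(480), np.int64(0)), (np.int64(484), np.int64(0)), (np.int64(488), np.int64(0)), (np.int64(492), np.int64(0)), (np.int64(496), np.int64(0)), (np.int64(500), np.int64(0)), (np.int64(504), np.int64(11)), (np.int64(508), np.int64(45)), (np.int64(512), np.int64(41)), (np.int64(516), np.int64(15)), (np.int64(520), np.int64(5)), (np.int64(524), np.int64(5)), (np.int64(528), np.int64(5)), (np.int64(532), np.int64(6)), (np.int64(536), np.int64(6)), (np.int64(540), np.int64(5)), (np.int64(544), np.int64(44)), (np.int64(548), np.int64(3)), (np.int64(552), np.int64(0)), (np.int64(556), np.int64(0)), (np.int64(560), np.int64(0)), (np.int64(564), np.int64(5)), (np.int64(568), np.int64(1)), (np.int64(572), np.int64(1)), (np.int64(576), np.int64(0)), (np.int64(580), np.int64(0)), (np.int64(584), np.int64(0)), (np.int64(588), np.int64(0)), (np.int64(592), np.int64(0))]
506.4776923570196 536.412054445031 -3.2061237474732915 124.18664031153452
bar [3.3757664e-02 9.9943006e-01 5.1391754e+02 4.2685169e+01] [513.91753519  42.68516972  66.03362567] 112Traceback (most recent call last):
  File "<stdin>", line 13, in <module>
IndexError: boolean index did not match indexed array along axis 0; size of axis is 77 but size of corresponding boolean axis is 76
```

```bash
python3 - <<'E'
from h import *
W=np.load("top0.npy")
C=W[80:210,190:300].reshape(-1,3); C=C[~np.isnan(C[:,0])]
for nm,lo,hi in(("cab",92,108),("front",72,90)):
    k=C[(C[:,2]>lo)&(C[:,2]<hi)]; aa=k[:,:2]@EX; bb=k[:,:2]@EY
    h,e=np.histogram(aa,np.arange(500,960,6)); print(nm,[(int(x),int(y)) for x,y in zip(e,h) if y],np.percentile(bb,[1,99]))
for n,u,v,lo,hi in [("inrel",424,278,55,74),("inblk",361,278,40,60),("knob",380,224,130,160)]:
    o=obj(W,round(u*.64),round(v*.64),lo,hi,7); print(n,o, o['rc']@EX,o['rc']@EY)
go((514,42.7,160,88),(514,42.7,43,88))
E
```

```text
cab [(542, 2), (548, 20), (554, 25), (560, 3), (680, 51), (686, 150), (692, 154), (698, 139), (704, 142), (710, 140), (716, 106), (722, 103), (728, 110), (734, 121), (740, 119), (746, 128), (752, 130), (758, 138), (764, 140), (770, 149), (776, 146), (782, 140), (788, 151), (794, 134), (800, 144), (806, 141), (812, 141), (818, 146), (824, 142), (830, 142), (836, 151), (842, 131), (848, 154), (854, 128), (860, 145), (866, 144), (872, 137), (878, 138), (884, 142), (890, 139), (896, 146), (902, 147), (908, 134), (914, 126), (920, 140), (926, 138), (932, 128), (938, 11)] [-86.54580763 207.36163858]
front [(506, 2), (512, 8), (542, 48), (548, 103), (554, 100), (560, 114), (566, 54), (572, 9), (578, 9), (584, 6), (590, 9), (596, 7), (602, 11), (608, 11), (614, 8), (620, 10), (626, 8), (632, 11), (638, 9), (644, 10), (650, 10), (656, 8), (662, 9), (668, 5), (674, 9), (680, 18), (686, 8), (716, 1), (734, 1), (740, 1), (758, 1), (788, 1), (812, 2), (818, 1), (866, 1), (890, 1), (932, 1)] [-85.00585751 203.63757918]
inrel {'n': 66, 'mean': array([624.8, -61.7,  66.3]), 'rc': array([625.4, -61.8]), 'size': array([27.6, 26.9]), 'ang': 7.7, 'zmax': 70.5} 627.175812113957 -39.936207872036015
inblk {'n': 87, 'mean': array([626.9,  76.7,  47.7]), 'rc': array([627.9,  76.3]), 'size': array([46.4, 25.3]), 'ang': 89.0, 'zmax': 53.4} 624.8546686868895 98.16691408105736
knob {'n': 55, 'mean': array([729.9,  34.8, 143.1]), 'rc': array([730.6,  35.2]), 'size': array([14.6, 39.9]), 'ang': 80.7, 'zmax': 148.6} 728.9264759362234 60.67612940191938
now [ 266.1 -537.2  230.3] [-179.9   -0.    26.3] 0.1
(514, 42.7, 160, 88) shift [ 479. -410.   70.] turn z -1.076
(514, 42.7, 43, 88) shift [  0.   0. 117.] turn z -0.0
```

Request:
jog_arm(rows=[[[48, -41, 0], [0, 0, -0.108]], [[96, -82, 0], [0, 0, -0.215]], [[144, -123, 0], [0, 0, -0.323]], [[192, -164, 0], [0, 0, -0.43]], [[240, -205, 10], [0, 0, -0.538]], [[287, -246, 20], [0, 0, -0.646]], [[335, -287, 30], [0, 0, -0.753]], [[383, -328, 40], [0, 0, -0.861]], [[431, -369, 55], [0, 0, -0.968]], [[479, -410, 70], [0, 0, -1.076]]], grip=28)

```text
time: 1.1
tool_pos: [461.4, -78.8, 187.8]
tcp_rot: [180.0, 0.0, 88.2]
ft_force: [0.5, -0.7, 0.4]
finger_gap: 28.0
grip_force: 0.0
```

Request:
jog_arm(rows=[[[0, 0, 0], [0, 0, 0]], [[0, 0, 0], [0, 0, 0]], [[0, 0, 0], [0, 0, 0]], [[0, 0, 0], [0, 0, 0]], [[0, 0, 0], [0, 0, 0]]])

```text
time: 1.6
tool_pos: [460.9, -82.1, 188.4]
tcp_rot: [180.0, 0.0, 87.8]
ft_force: [0.5, -0.6, -0.3]
finger_gap: 27.9
grip_force: 0.0
```

```bash
python3 - <<'E'
from h import *
go((514,42.7,43,88)); print(r.sense()["finger_gap"])
E
```

```text
now [460.9 -82.1 188.4] [180.    0.   87.8] 1.6
(514, 42.7, 43, 88) shift [127.  48. 145.] turn z -0.003
27.903407844409653
```

Request:
jog_arm(rows=[[[127, 48, 30], [0, 0, 0]], [[127, 48, 30], [0, 0, 0]], [[127, 48, 30], [0, 0, 0]], [[127, 48, 30], [0, 0, 0]], [[127, 48, 85], [0, 0, 0]], [[127, 48, 85], [0, 0, 0]], [[127, 48, 85], [0, 0, 0]], [[127, 48, 85], [0, 0, 0]]])

```text
time: 2.4
tool_pos: [514.3, 43.6, 104.8]
tcp_rot: [179.9, -0.0, 87.9]
ft_force: [0.7, 0.1, 0.8]
finger_gap: 28.0
grip_force: 0.0
```

```bash
python3 - <<'E'
from h import *
go((514,42.7,43,88))
im,d,W=snap("side"); cv2.imwrite("pics/s1.png",cv2.resize(im[130:300,130:330],None,fx=3,fy=3,interpolation=cv2.INTER_CUBIC))
E
```

```text
now [514.3  43.6 104.8] [179.9  -0.   87.9] 2.4
(514, 42.7, 43, 88) shift [-1. -0. 62.] turn z -0.001
```

View pics/s1.png

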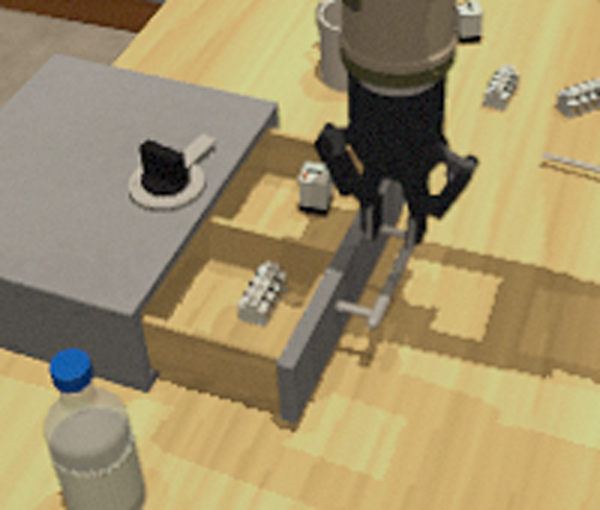

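The gripper is above the bar, with a finger on each side of it (crop about (390,230)). Next: lower, grip and pull.

Request:
jog_arm(rows=[[[0, 0, 20], [0, 0, 0]], [[0, 0, 40], [0, 0, 0]], [[0, 0, 60], [0, 0, 0]], [[0, 0, 60], [0, 0, 0]]])

```text
time: 2.85
tool_pos: [518.1, 44.0, 47.1]
tcp_rot: [179.5, -0.0, 88.0]
ft_force: [1.1, -0.3, 1.4]
finger_gap: 28.1
grip_force: 0.4
```

Request:
jog_arm(rows=[[[0, 0, 0], [0, 0, 0]], [[0, 0, 0], [0, 0, 0]], [[0, 0, 0], [0, 0, 0]], [[0, 0, 0], [0, 0, 0]], [[0, 0, 0], [0, 0, 0]]], grip=5, force=30)

```text
time: 3.35
tool_pos: [515.4, 44.1, 45.6]
tcp_rot: [179.8, 0.0, 88.0]
ft_force: [-0.2, -0.7, 7.0]
finger_gap: 10.1
grip_force: 29.3
```

Request:
jog_arm(rows=[[[0, -7, 0], [0, 0, 0]], [[0, -14, 0], [0, 0, 0]], [[0, -21, 0], [0, 0, 0]], [[0, -28, 0], [0, 0, 0]], [[0, -35, 0], [0, 0, 0]], [[0, -42, 0], [0, 0, 0]], [[0, -49, 0], [0, 0, 0]], [[0, -56, 0], [0, 0, 0]], [[0, -62, 0], [0, 0, 0]], [[0, -62, 0], [0, 0, 0]]])

```text
time: 4.35
tool_pos: [452.9, 46.2, 45.6]
tcp_rot: [179.8, 0.0, 88.0]
ft_force: [-0.8, -1.1, 11.4]
finger_gap: 9.6
grip_force: 30.9
```

Request:
jog_arm(rows=[[[0, -2, 0], [0, 0, 0]], [[0, -4, 0], [0, 0, 0]], [[0, -6, 0], [0, 0, 0]], [[0, -7, 0], [0, 0, 0]], [[0, -7, 0], [0, 0, 0]]])

```text
time: 4.85
tool_pos: [446.5, 46.4, 45.6]
tcp_rot: [179.7, 0.0, 88.0]
ft_force: [-0.0, -2.0, 11.1]
finger_gap: 9.7
grip_force: 30.9
```

Not at the stop yet.

Request:
jog_arm(rows=[[[0, -2, 0], [0, 0, 0]], [[0, -4, 0], [0, 0, 0]], [[0, -5, 0], [0, 0, 0]], [[0, -5, 0], [0, 0, 0]], [[0, -5, 0], [0, 0, 0]]])

```text
time: 5.35
tool_pos: [445.3, 46.4, 45.8]
tcp_rot: [179.2, 0.0, 88.0]
ft_force: [23.3, -1.7, -12.2]
finger_gap: 9.7
grip_force: 29.4
```

Request:
jog_arm(rows=[[[0, 3, 0], [0, 0, 0]], [[0, 3, 0], [0, 0, 0]], [[0, 3, 0], [0, 0, 0]]], grip=28)

```text
time: 5.65
tool_pos: [442.8, 46.9, 43.7]
tcp_rot: [180.0, 0.0, 88.0]
ft_force: [0.8, -0.5, 4.1]
finger_gap: 28.0
grip_force: 2.0
```

Request:
jog_arm(rows=[[[0, 0, -20], [0, 0, 0]], [[0, 0, -60], [0, 0, 0]], [[0, 0, -110], [0, 0, 0]], [[0, 0, -110], [0, 0, 0]], [[0, 0, -110], [0, 0, 0]]])

```text
time: 6.15
tool_pos: [443.3, 47.0, 154.5]
tcp_rot: [179.8, -0.0, 88.0]
ft_force: [-0.6, 0.7, 0.1]
finger_gap: 28.2
grip_force: 0.0
```

```bash
python3 - <<'E'
from h import *
im,d,W=snap("top","t1.png")
F=W[175:240,190:295].reshape(-1,3);F=F[(F[:,2]>72)&(F[:,2]<96)]; a=F[:,:2]@EX
h,e=np.histogram(a,np.arange(440,560,6)); print([(int(x),int(y)) for x,y in zip(e,h) if y])
# expected drawer contents
c=r.camera_params("top"); T=np.linalg.inv(np.array(c["pose"]))
def uv(p):
    q=T[:3,:3]@p+T[:3,3]; K=np.array([[c["fx"],0,c["cx"]],[0,c["fy"],c["cy"]],[0,0,1.]])
    return np.round(cv2.projectPoints(q[None],np.zeros(3),np.zeros(3),K,np.array(c["dist_coeffs"],float))[0].ravel()).astype(int)
for n,a0,b0,z,lo,hi in(("rel",560,-40,68,55,76),("blk",558,98,50,38,60)):
    p=np.r_[a0*EX+b0*EY,z]; u,v=uv(p); print(n,p,u,v); o=obj(W,u,v,lo,hi,8); print(o); 
    if o: print(o['rc']@EX,o['rc']@EY)
for n,u,v,lo,hi in [("blkL",203,308,15,45),("relL1",249,336,30,60),("relL2",253,381,30,60),("relR",587,309,30,60),("blkR1",539,337,15,45),("blkR2",544,377,15,45)]:
    print(n,obj(W,round(u*.64),round(v*.64),lo,hi))
go()
E
```

```text
[(476, 15), (482, 56), (488, 56), (494, 37), (500, 20), (506, 7), (512, 6), (518, 5), (524, 6), (530, 10), (536, 10), (542, 6), (548, 9)]
rel [558.26288326 -59.51935123  68.        ] 270 196
{'n': 65, 'mean': array([558.9, -59.9,  65.7]), 'rc': array([558.3, -60.2]), 'size': array([27.7, 24.3]), 'ang': 0.5, 'zmax': 70.5}
560.0608484262517 -40.67893877754328
blk [561.08023215  78.46638189  50.        ] 231 195
{'n': 105, 'mean': array([560.6,  76.8,  46.6]), 'rc': array([561.1,  77.1]), 'size': array([49.2, 25.1]), 'ang': 89.9, 'zmax': 52.6}
558.0674418446519 96.63514036294558
blkL {'n': 104, 'mean': array([556.1, 441.9,  24.4]), 'rc': array([557.2, 442.9]), 'size': array([27.3, 52.4]), 'ang': 30.7, 'zmax': 30.5}
relL1 {'n': 67, 'mean': array([493.9, 331.1,  44.7]), 'rc': array([494.4, 331.9]), 'size': array([27.7, 27.9]), 'ang': 33.6, 'zmax': 50.6}
relL2 {'n': 67, 'mean': array([390.7, 317.5,  44.3]), 'rc': array([391. , 317.9]), 'size': array([26.7, 28.8]), 'ang': 11.2, 'zmax': 49.2}
relR {'n': 70, 'mean': array([ 561. , -425.3,   42.9]), 'rc': array([ 561.4, -426. ]), 'size': array([27. , 29.1]), 'ang': 31.1, 'zmax': 49.1}
blkR1 {'n': 106, 'mean': array([ 496.2, -320.1,   25.1]), 'rc': array([ 496.3, -320.8]), 'size': array([53.5, 26.2]), 'ang': 85.2, 'zmax': 32.8}
blkR2 {'n': 112, 'mean': array([ 405.5, -329.2,   24.5]), 'rc': array([ 405.8, -330.1]), 'size': array([52.6, 25.8]), 'ang': 44.6, 'zmax': 30.7}
now [442.1  47.  152.8] [-180.   -0.   88.] 6.2
```

```bash
cat >> h.py <<'E'
def uv(p):
    c=r.camera_params("top"); T=np.linalg.inv(np.array(c["pose"])); q=T[:3,:3]@np.array(p,float)+T[:3,3]
    K=np.array([[c["fx"],0,c["cx"]],[0,c["fy"],c["cy"]],[0,0,1.]])
    return np.round(cv2.projectPoints(q[None],np.zeros(3),np.zeros(3),K,np.array(c["dist_coeffs"],float))[0].ravel()).astype(int)
OBJ=dict(blkL=(203,308),relL1=(249,336),relL2=(253,381),relR=(587,309),blkR1=(539,337),blkR2=(544,377))
def plan(name,a,b,W=None):
    """measure loose part, print its shift chain: above, down, up, above slot, into slot"""
    im,d,W=snap("top","last.png"); blk=name[0]=='b'
    lo,hi=(15,45) if blk else (30,60)
    u,v=[round(k*.64) for k in OBJ[name]]; o=obj(W,u,v,lo,hi,22)
    print(o)
    if o is None: return
    p=o["mean"]*.5+np.r_[o["rc"],0]*.5; u,v=uv([p[0],p[1],p[2]]); o=obj(W,u,v,lo,hi,11); print(o)
    x,y=(o["mean"][:2]+o["rc"])/2; s=o["size"]; ang=o["ang"]
    if blk and s[0]>s[1]: ang-=90          # closing direction: short side
    yaw=ang+90; 
    c=[yaw+k*(180 if blk else 90) for k in(-2,-1,0,1,2)]; yaw=min(c,key=lambda t:abs(t-88))
    zg=6 if blk else 13; Q=a*EX+b*EY
    go((x,y,110,yaw),(x,y,zg,yaw),(x,y,150,yaw),(Q[0],Q[1],150,88),(Q[0],Q[1],22+zg+3,88),(Q[0],Q[1],150,88))
E
python3 -c "
from h import *
plan('relL1',608,20)"
```

```text
{'n': 70, 'mean': array([494.3, 331. ,  42.4]), 'rc': array([494.2, 332.2]), 'size': array([28. , 29.3]), 'ang': 32.9, 'zmax': 48.7}
{'n': 70, 'mean': array([494.3, 331. ,  42.4]), 'rc': array([494.2, 332.2]), 'size': array([28. , 29.3]), 'ang': 32.9, 'zmax': 48.7}
now [441.5  47.  151.8] [-179.9   -0.    88. ] 6.2
(np.float64(494.25), np.float64(331.6), 110, 122.9) shift [286.  43.  42.] turn z -0.609
(np.float64(494.25), np.float64(331.6), 13, 122.9) shift [ 0.  0. 97.] turn z -0.0
(np.float64(494.25), np.float64(331.6), 150, 122.9) shift [   0.    0. -137.] turn z -0.0
(np.float64(608.3276127616602), np.float64(-1.2310774547386742), 150, 88) shift [-341.  -85.   -0.] turn z 0.609
(np.float64(608.3276127616602), np.float64(-1.2310774547386742), 38, 88) shift [  0.   0. 112.] turn z -0.0
(np.float64(608.3276127616602), np.float64(-1.2310774547386742), 150, 88) shift [   0.    0. -112.] turn z -0.0
```

Request:
jog_arm(rows=[[[286, 43, 42], [0, 0, -0.609]], [[286, 43, 42], [0, 0, -0.609]], [[286, 43, 42], [0, 0, -0.609]], [[286, 43, 42], [0, 0, -0.609]], [[286, 43, 42], [0, 0, -0.609]], [[286, 43, 42], [0, 0, -0.609]], [[286, 43, 42], [0, 0, -0.609]], [[286, 43, 42], [0, 0, -0.609]], [[286, 43, 42], [0, 0, -0.609]], [[286, 43, 42], [0, 0, -0.609]]], grip=60)

```text
time: 7.25
tool_pos: [495.4, 330.0, 110.9]
tcp_rot: [-180.0, 0.0, 122.8]
ft_force: [0.1, 0.2, -0.2]
finger_gap: 60.1
grip_force: 0.0
```

Request:
jog_arm(rows=[[[0, 0, 0], [0, 0, 0]], [[0, 0, 0], [0, 0, 0]], [[0, 0, 0], [0, 0, 0]]])

```text
time: 7.55
tool_pos: [495.8, 330.9, 111.5]
tcp_rot: [180.0, 0.0, 122.8]
ft_force: [-0.1, 0.6, 0.1]
finger_gap: 59.9
grip_force: 0.0
```

Request:
jog_arm(rows=[[[0, 0, 30], [0, 0, 0]], [[0, 0, 60], [0, 0, 0]], [[0, 0, 85], [0, 0, 0]], [[0, 0, 98], [0, 0, 0]], [[0, 0, 98], [0, 0, 0]], [[0, 0, 98], [0, 0, 0]]])

```text
time: 8.15
tool_pos: [496.0, 331.5, 14.1]
tcp_rot: [179.9, 0.0, 122.9]
ft_force: [0.6, 0.3, 0.5]
finger_gap: 60.2
grip_force: 0.0
```

Request:
jog_arm(rows=[[[0, 0, 0], [0, 0, 0]], [[0, 0, 0], [0, 0, 0]], [[0, 0, 0], [0, 0, 0]], [[0, 0, 0], [0, 0, 0]], [[0, 0, 0], [0, 0, 0]], [[0, 0, 0], [0, 0, 0]]], grip=20, force=40)

```text
time: 8.75
tool_pos: [496.7, 331.9, 14.8]
tcp_rot: [179.8, 0.0, 122.9]
ft_force: [-0.8, -1.4, 6.9]
finger_gap: 27.3
grip_force: 40.3
```

Request:
jog_arm(rows=[[[0, 0, -40], [0, 0, 0]], [[0, 0, -80], [0, 0, 0]], [[0, 0, -120], [0, 0, 0]], [[0, 0, -137], [0, 0, 0]], [[0, 0, -137], [0, 0, 0]], [[0, 0, -137], [0, 0, 0]]])

```text
time: 9.35
tool_pos: [495.3, 331.2, 149.6]
tcp_rot: [-180.0, -0.0, 122.9]
ft_force: [-0.7, 1.1, -1.8]
finger_gap: 27.4
grip_force: 39.7
```

Request:
jog_arm(rows=[[[-341, -85, 0], [0, 0, 0.609]], [[-341, -85, 0], [0, 0, 0.609]], [[-341, -85, 0], [0, 0, 0.609]], [[-341, -85, 0], [0, 0, 0.609]], [[-341, -85, 0], [0, 0, 0.609]], [[-341, -85, 0], [0, 0, 0.609]], [[-341, -85, 0], [0, 0, 0.609]], [[-341, -85, 0], [0, 0, 0.609]], [[-341, -85, 0], [0, 0, 0.609]], [[-341, -85, 0], [0, 0, 0.609]]])

```text
time: 10.35
tool_pos: [607.9, -0.2, 148.1]
tcp_rot: [-179.8, -0.0, 88.0]
ft_force: [0.8, -0.2, -0.5]
finger_gap: 27.5
grip_force: 39.8
```

Request:
jog_arm(rows=[[[0, 0, 0], [0, 0, 0]], [[0, 0, 0], [0, 0, 0]], [[0, 0, 0], [0, 0, 0]]])

```text
time: 10.65
tool_pos: [609.1, -0.1, 150.1]
tcp_rot: [180.0, -0.0, 88.1]
ft_force: [0.3, -0.6, -0.4]
finger_gap: 27.2
grip_force: 39.8
```

```bash
python3 - <<'E'
from h import *
im,d,W=snap("side"); cv2.imwrite("pics/s2.png",cv2.resize(im[130:300,130:330],None,fx=3,fy=3,interpolation=cv2.INTER_CUBIC))
E
```

```text
(no output)
```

View pics/s2.png

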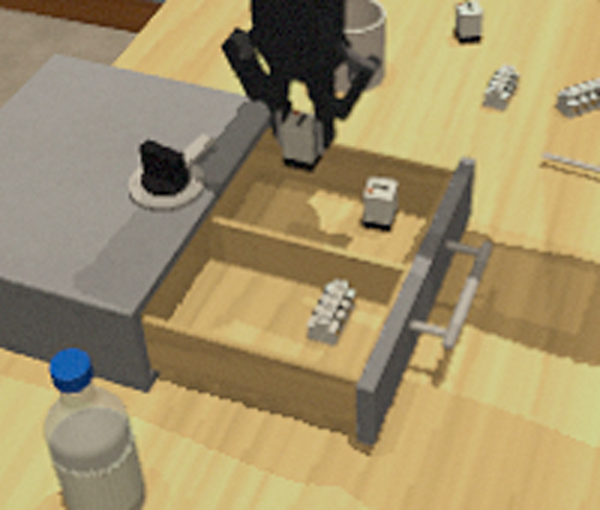

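The relay is held at crop (300,140) over the rear of the right compartment, and the two original parts are in place. Lower and release.

Request:
jog_arm(rows=[[[0, 0, 30], [0, 0, 0]], [[0, 0, 60], [0, 0, 0]], [[0, 0, 90], [0, 0, 0]], [[0, 0, 105], [0, 0, 0]], [[0, 0, 111], [0, 0, 0]], [[0, 0, 111], [0, 0, 0]], [[0, 0, 111], [0, 0, 0]]])

```text
time: 11.4
tool_pos: [610.6, -1.3, 40.8]
tcp_rot: [179.9, 0.0, 88.0]
ft_force: [0.5, -0.4, -0.9]
finger_gap: 27.6
grip_force: 39.9
```

Request:
jog_arm(rows=[[[0, 0, 0], [0, 0, 0]], [[0, 0, 0], [0, 0, 0]], [[0, 0, 0], [0, 0, 0]]], grip=36)

```text
time: 11.7
tool_pos: [610.0, -1.3, 40.1]
tcp_rot: [179.9, 0.0, 88.0]
ft_force: [0.0, -0.2, -0.8]
finger_gap: 35.8
grip_force: 0.0
```

Request:
jog_arm(rows=[[[0, 0, -15], [0, 0, 0]], [[0, 0, -50], [0, 0, 0]], [[0, 0, -90], [0, 0, 0]], [[0, 0, -115], [0, 0, 0]], [[0, 0, -115], [0, 0, 0]], [[0, 0, -115], [0, 0, 0]]])

```text
time: 12.3
tool_pos: [610.1, -1.3, 156.0]
tcp_rot: [179.8, 0.0, 88.0]
ft_force: [-0.5, 0.8, -0.2]
finger_gap: 36.1
grip_force: 0.0
```

```bash
python3 -c "
from h import *
plan('blkL',610,97)"
```

```text
{'n': 112, 'mean': array([556.3, 442.2,  24.4]), 'rc': array([551.9, 458.6]), 'size': array([33.5, 87.1]), 'ang': 16.2, 'zmax': 32.1}
{'n': 111, 'mean': array([556.3, 441.6,  24.5]), 'rc': array([556.4, 442.7]), 'size': array([27.4, 52.9]), 'ang': 28.5, 'zmax': 32.1}
now [609.1  -1.2 154.3] [180.  -0.  88.] 12.3
(np.float64(556.3499999999999), np.float64(442.15), 110, 118.5) shift [441. -68.  44.] turn z -0.532
(np.float64(556.3499999999999), np.float64(442.15), 6, 118.5) shift [  0.   0. 104.] turn z -0.0
(np.float64(556.3499999999999), np.float64(442.15), 150, 118.5) shift [   0.    0. -144.] turn z -0.0
(np.float64(613.0136556617911), np.float64(75.6522172323267), 150, 88) shift [-349. -125.   -0.] turn z 0.532
(np.float64(613.0136556617911), np.float64(75.6522172323267), 31, 88) shift [  0.   0. 119.] turn z -0.0
(np.float64(613.0136556617911), np.float64(75.6522172323267), 150, 88) shift [   0.    0. -119.] turn z -0.0
```

Request:
jog_arm(rows=[[[150, -105, 0], [0, 0, 0]], [[150, -105, 0], [0, 0, 0]], [[150, -105, 0], [0, 0, 0]], [[150, -105, 0], [0, 0, 0]], [[290, -115, 0], [0, 0, -0.25]], [[290, -115, 0], [0, 0, -0.25]], [[290, -115, 0], [0, 0, -0.25]], [[441, -68, 44], [0, 0, -0.532]], [[441, -68, 44], [0, 0, -0.532]], [[441, -68, 44], [0, 0, -0.532]]], grip=60)

```text
time: 13.35
tool_pos: [551.4, 430.3, 111.4]
tcp_rot: [-179.8, 0.0, 118.8]
ft_force: [1.3, 0.8, 1.5]
finger_gap: 59.7
grip_force: 0.0
```

```bash
python3 - <<'E'
from h import *
W=np.load("top0.npy")
S=W[145:180,150:185].reshape(-1,3); S=S[(S[:,2]>100)]; print("bottle",np.median(S,0),S.min(0),S.max(0))
go((556.4,442.2,110,118.5),(556.4,442.2,6,118.5))
E
```

```text
bottle [668.40743991 287.92092407 121.94149285] [645.37503242 264.59662633 102.05360989] [704.6037859  324.4281821  178.12390232]
now [551.4 430.3 111.4] [-179.8    0.   118.8] 13.3
(556.4, 442.2, 110, 118.5) shift [ 8. 10.  1.] turn z 0.005
(556.4, 442.2, 6, 118.5) shift [  0.   0. 104.] turn z -0.0
```

Request:
jog_arm(rows=[[[0, 0, 0], [0, 0, 0]], [[0, 0, 0], [0, 0, 0]], [[0, 0, 0], [0, 0, 0]]])

```text
time: 13.65
tool_pos: [552.0, 428.0, 113.6]
tcp_rot: [-179.9, 0.0, 118.4]
ft_force: [1.0, -0.0, 0.9]
finger_gap: 59.8
grip_force: 0.0
```

Request:
jog_arm(rows=[[[10, 11, 10], [0, 0, 0]], [[10, 11, 45], [0, 0, 0]], [[10, 11, 80], [0, 0, 0]], [[10, 11, 100], [0, 0, 0]], [[10, 11, 107], [0, 0, 0]], [[10, 11, 107], [0, 0, 0]], [[10, 11, 107], [0, 0, 0]]])

```text
time: 14.35
tool_pos: [558.6, 443.3, 9.7]
tcp_rot: [179.8, -0.0, 118.4]
ft_force: [0.7, 0.5, 0.9]
finger_gap: 60.2
grip_force: 0.0
```

Request:
jog_arm(rows=[[[0, 0, 0], [0, 0, 0]], [[0, 0, 0], [0, 0, 0]], [[0, 0, 0], [0, 0, 0]], [[0, 0, 0], [0, 0, 0]], [[0, 0, 0], [0, 0, 0]], [[0, 0, 0], [0, 0, 0]]], grip=18)

```text
time: 14.95
tool_pos: [558.1, 443.7, 8.7]
tcp_rot: [179.9, -0.0, 118.5]
ft_force: [-0.6, -0.5, 7.6]
finger_gap: 25.3
grip_force: 41.3
```

Request:
jog_arm(rows=[[[0, 0, -40], [0, 0, 0]], [[0, 0, -80], [0, 0, 0]], [[0, 0, -120], [0, 0, 0]], [[0, 0, -144], [0, 0, 0]], [[0, 0, -144], [0, 0, 0]], [[0, 0, -144], [0, 0, 0]]])

```text
time: 15.55
tool_pos: [557.3, 443.2, 151.2]
tcp_rot: [179.9, -0.0, 118.5]
ft_force: [-1.2, 0.5, -1.1]
finger_gap: 25.4
grip_force: 40.3
```

Request:
jog_arm(rows=[[[-114, -110, 0], [0, 0, 0.15]], [[-114, -110, 0], [0, 0, 0.15]], [[-114, -110, 0], [0, 0, 0.15]], [[-114, -110, 0], [0, 0, 0.15]], [[-209, -144, 0], [0, 0, 0.3]], [[-209, -144, 0], [0, 0, 0.3]], [[-209, -144, 0], [0, 0, 0.3]], [[-209, -144, 0], [0, 0, 0.3]], [[-209, -144, 0], [0, 0, 0.3]], [[-209, -144, 0], [0, 0, 0.3]]])

```text
time: 16.55
tool_pos: [529.7, 191.9, 150.2]
tcp_rot: [-179.9, -0.0, 101.4]
ft_force: [-0.3, 0.6, -0.8]
finger_gap: 25.2
grip_force: 40.3
```

Request:
jog_arm(rows=[[[-128, 59, 0], [0, 0, 0.232]], [[-128, 59, 0], [0, 0, 0.232]], [[-128, 59, 0], [0, 0, 0.232]], [[-128, 59, 0], [0, 0, 0.232]], [[-128, 59, 0], [0, 0, 0.232]], [[-128, 59, 0], [0, 0, 0.232]], [[-128, 59, 0], [0, 0, 0.232]], [[-128, 59, 0], [0, 0, 0.232]]])

```text
time: 17.35
tool_pos: [612.7, 78.0, 151.0]
tcp_rot: [-180.0, -0.0, 88.1]
ft_force: [-0.2, 0.1, -1.2]
finger_gap: 25.1
grip_force: 40.3
```

Request:
jog_arm(rows=[[[0, 0, 30], [0, 0, 0]], [[0, 0, 60], [0, 0, 0]], [[0, 0, 90], [0, 0, 0]], [[0, 0, 110], [0, 0, 0]], [[0, 0, 117], [0, 0, 0]], [[0, 0, 117], [0, 0, 0]], [[0, 0, 117], [0, 0, 0]]])

```text
time: 18.05
tool_pos: [614.0, 77.0, 35.3]
tcp_rot: [179.9, -0.0, 88.0]
ft_force: [0.6, -0.2, -0.3]
finger_gap: 25.1
grip_force: 40.3
```

Request:
jog_arm(rows=[[[0, 0, 0], [0, 0, 0]], [[0, 0, 0], [0, 0, 0]], [[0, 0, 0], [0, 0, 0]]], grip=34)

```text
time: 18.35
tool_pos: [613.8, 76.7, 35.0]
tcp_rot: [179.9, -0.0, 88.0]
ft_force: [0.0, -0.5, -0.0]
finger_gap: 34.2
grip_force: 0.0
```

Request:
jog_arm(rows=[[[0, 0, -15], [0, 0, 0]], [[0, 0, -50], [0, 0, 0]], [[0, 0, -90], [0, 0, 0]], [[0, 0, -115], [0, 0, 0]], [[0, 0, -115], [0, 0, 0]], [[0, 0, -115], [0, 0, 0]]])

```text
time: 18.95
tool_pos: [613.9, 76.7, 150.8]
tcp_rot: [179.8, -0.0, 88.0]
ft_force: [-0.6, 0.3, -0.7]
finger_gap: 33.9
grip_force: 0.0
```

```bash
python3 -c "
from h import *
plan('relL2',548,20)"
```

```text
{'n': 80, 'mean': array([381.4, 319.1,  43.7]), 'rc': array([359.1, 321.1]), 'size': array([29.2, 92.5]), 'ang': 84.1, 'zmax': 49.1}
{'n': 70, 'mean': array([390.8, 317.3,  43.7]), 'rc': array([390.3, 318.7]), 'size': array([27.5, 28.4]), 'ang': 4.5, 'zmax': 49.1}
now [613.   76.7 149.1] [180.  -0.  88.] 19.0
(np.float64(390.55), np.float64(318.0), 110, 94.5) shift [ 233. -231.   39.] turn z -0.114
(np.float64(390.55), np.float64(318.0), 13, 94.5) shift [ 0.  0. 97.] turn z -0.0
(np.float64(390.55), np.float64(318.0), 150, 94.5) shift [   0.    0. -137.] turn z -0.0
(np.float64(548.3641631405145), np.float64(0.8628923474113819), 150, 88) shift [-329.  132.   -0.] turn z 0.113
(np.float64(548.3641631405145), np.float64(0.8628923474113819), 38, 88) shift [  0.   0. 112.] turn z -0.0
(np.float64(548.3641631405145), np.float64(0.8628923474113819), 150, 88) shift [   0.    0. -112.] turn z -0.0
```

Request:
jog_arm(rows=[[[233, -231, 39], [0, 0, -0.16]], [[233, -231, 39], [0, 0, -0.16]], [[233, -231, 39], [0, 0, -0.16]], [[233, -231, 39], [0, 0, -0.16]], [[233, -231, 39], [0, 0, -0.16]], [[233, -231, 39], [0, 0, -0.16]], [[233, -231, 39], [0, 0, -0.16]], [[233, -231, 39], [0, 0, -0.16]], [[233, -231, 39], [0, 0, -0.16]], [[233, -231, 39], [0, 0, -0.16]]], grip=50)

```text
time: 20.0
tool_pos: [390.6, 316.8, 109.3]
tcp_rot: [-180.0, 0.0, 97.1]
ft_force: [1.0, 0.2, 0.0]
finger_gap: 50.2
grip_force: 0.0
```

Request:
jog_arm(rows=[[[0, 0, 0], [0, 0, 0]], [[0, 0, 0], [0, 0, 0]]])

```text
time: 20.2
tool_pos: [391.2, 316.9, 109.9]
tcp_rot: [-180.0, 0.0, 97.1]
ft_force: [0.1, -0.1, -0.0]
finger_gap: 49.9
grip_force: 0.0
```

Request:
jog_arm(rows=[[[0, 0, 30], [0, 0, 0]], [[0, 0, 60], [0, 0, 0]], [[0, 0, 85], [0, 0, 0]], [[0, 0, 97], [0, 0, 0]], [[0, 0, 97], [0, 0, 0]], [[0, 0, 97], [0, 0, 0]]])

```text
time: 20.8
tool_pos: [391.1, 317.8, 13.7]
tcp_rot: [180.0, -0.0, 97.1]
ft_force: [-0.4, 0.1, 0.9]
finger_gap: 50.3
grip_force: 0.0
```

Request:
jog_arm(rows=[[[0, 0, 0], [0, 0, 0]], [[0, 0, 0], [0, 0, 0]], [[0, 0, 0], [0, 0, 0]], [[0, 0, 0], [0, 0, 0]], [[0, 0, 0], [0, 0, 0]], [[0, 0, 0], [0, 0, 0]]], grip=20)

```text
time: 21.4
tool_pos: [391.8, 318.5, 14.7]
tcp_rot: [179.8, -0.1, 97.2]
ft_force: [-1.0, -0.5, 6.9]
finger_gap: 27.7
grip_force: 39.6
```

Request:
jog_arm(rows=[[[0, 0, -40], [0, 0, 0]], [[0, 0, -80], [0, 0, 0]], [[0, 0, -120], [0, 0, 0]], [[0, 0, -137], [0, 0, 0]], [[0, 0, -137], [0, 0, 0]], [[0, 0, -137], [0, 0, 0]]])

```text
time: 22.0
tool_pos: [390.4, 317.7, 149.8]
tcp_rot: [180.0, -0.0, 97.2]
ft_force: [-0.2, -0.3, -1.1]
finger_gap: 27.4
grip_force: 39.1
```

Request:
jog_arm(rows=[[[-333, 117, 0], [0, 0, 0.159]], [[-333, 117, 0], [0, 0, 0.159]], [[-333, 117, 0], [0, 0, 0.159]], [[-333, 117, 0], [0, 0, 0.159]], [[-333, 117, 0], [0, 0, 0.159]], [[-333, 117, 0], [0, 0, 0.159]], [[-333, 117, 0], [0, 0, 0.159]], [[-333, 117, 0], [0, 0, 0.159]], [[-333, 117, 0], [0, 0, 0.159]], [[-333, 117, 0], [0, 0, 0.159]]])

```text
time: 23.0
tool_pos: [546.7, 2.6, 148.1]
tcp_rot: [-179.8, -0.0, 88.1]
ft_force: [0.4, 0.1, -1.2]
finger_gap: 27.6
grip_force: 39.2
```

Request:
jog_arm(rows=[[[0, 0, 0], [0, 0, 0]], [[0, 0, 0], [0, 0, 0]]])

```text
time: 23.2
tool_pos: [547.5, 3.1, 149.6]
tcp_rot: [-180.0, -0.0, 88.2]
ft_force: [-0.1, -0.2, -1.1]
finger_gap: 27.6
grip_force: 39.2
```

Request:
jog_arm(rows=[[[0, 0, 30], [0, 0, 0]], [[0, 0, 60], [0, 0, 0]], [[0, 0, 90], [0, 0, 0]], [[0, 0, 105], [0, 0, 0]], [[0, 0, 110], [0, 0, 0]], [[0, 0, 110], [0, 0, 0]], [[0, 0, 110], [0, 0, 0]]])

```text
time: 23.9
tool_pos: [549.3, 1.9, 41.6]
tcp_rot: [179.9, 0.0, 88.1]
ft_force: [-0.3, 0.2, -0.5]
finger_gap: 27.3
grip_force: 39.3
```

Request:
jog_arm(rows=[[[0, 0, 0], [0, 0, 0]], [[0, 0, 0], [0, 0, 0]], [[0, 0, 0], [0, 0, 0]]], grip=36)

```text
time: 24.2
tool_pos: [548.7, 1.7, 40.8]
tcp_rot: [179.9, 0.0, 88.0]
ft_force: [-0.9, 0.4, 0.3]
finger_gap: 36.2
grip_force: 0.0
```

Request:
jog_arm(rows=[[[0, 0, -15], [0, 0, 0]], [[0, 0, -50], [0, 0, 0]], [[0, 0, -90], [0, 0, 0]], [[0, 0, -115], [0, 0, 0]], [[0, 0, -115], [0, 0, 0]], [[0, 0, -115], [0, 0, 0]]])

```text
time: 24.8
tool_pos: [548.8, 1.7, 156.6]
tcp_rot: [179.8, 0.0, 88.1]
ft_force: [-0.7, -0.2, 0.2]
finger_gap: 35.8
grip_force: 0.0
```

```bash
python3 -c "
from h import *
plan('relR',618,-41)
im,d,W=snap('side'); cv2.imwrite('pics/s3.png',cv2.resize(im[60:320,130:370],None,fx=2.3,fy=2.3,interpolation=cv2.INTER_CUBIC))"
```

```text
{'n': 68, 'mean': array([ 561.1, -425.6,   43.4]), 'rc': array([ 561.8, -426.8]), 'size': array([27.2, 29.6]), 'ang': 31.1, 'zmax': 48.3}
{'n': 68, 'mean': array([ 561.1, -425.6,   43.4]), 'rc': array([ 561.8, -426.8]), 'size': array([27.2, 29.6]), 'ang': 31.1, 'zmax': 48.3}
now [547.8   1.8 155. ] [180.  -0.  88.] 24.9
(np.float64(561.45), np.float64(-426.20000000000005), 110, 121.1) shift [-427.   28.   45.] turn z -0.577
(np.float64(561.45), np.float64(-426.20000000000005), 13, 121.1) shift [ 0.  0. 97.] turn z -0.0
(np.float64(561.45), np.float64(-426.20000000000005), 150, 121.1) shift [   0.    0. -137.] turn z -0.0
(np.float64(616.1926517329987), np.float64(-62.54291286992853), 150, 88) shift [283. 235.  -0.] turn z 0.578
(np.float64(616.1926517329987), np.float64(-62.54291286992853), 38, 88) shift [  0.   0. 112.] turn z -0.0
(np.float64(616.1926517329987), np.float64(-62.54291286992853), 150, 88) shift [   0.    0. -112.] turn z -0.0
```

View pics/s3.png

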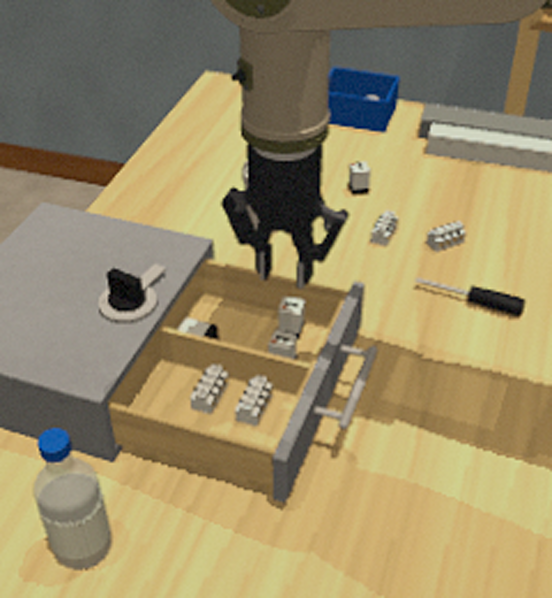

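Two blocks sit on the left of the drawer. On the right are two standing relays and one lying on its side near crop (197,328), which is on the floor and acceptable. Next is relR.

Request:
jog_arm(rows=[[[-427, 28, 45], [0, 0, -0.577]], [[-427, 28, 45], [0, 0, -0.577]], [[-427, 28, 45], [0, 0, -0.577]], [[-427, 28, 45], [0, 0, -0.577]], [[-427, 28, 45], [0, 0, -0.577]], [[-427, 28, 45], [0, 0, -0.577]], [[-427, 28, 45], [0, 0, -0.577]], [[-427, 28, 45], [0, 0, -0.577]], [[-427, 28, 45], [0, 0, -0.577]], [[-427, 28, 45], [0, 0, -0.577]]], grip=60)

```text
time: 25.9
tool_pos: [558.4, -430.5, 105.7]
tcp_rot: [-179.8, -0.2, 120.8]
ft_force: [-0.5, 0.4, 0.4]
finger_gap: 60.3
grip_force: 0.0
```

```bash
python3 - <<'E'
from h import *
im,d,W=snap("top"); cv2.imwrite("pics/t2.png",cv2.resize(im[135:225,170:320],None,fx=5,fy=5,interpolation=cv2.INTER_CUBIC))
P=W[150:225,190:300].reshape(-1,3); P=P[~np.isnan(P[:,0])]; a=P[:,:2]@EX; b=P[:,:2]@EY
for nm,bl,bh,lo,hi in(("rel",-66,55,36,76),("blk",67,187,36,60)):
    m=(a>503)&(a<700)&(b>bl)&(b<bh)&(P[:,2]>lo)&(P[:,2]<hi)
    g=np.zeros((200,130),np.uint8); g[(a[m]-500).astype(int),(b[m]-bl).astype(int)]=255
    n,l,s,c=cv2.connectedComponentsWithStats(cv2.morphologyEx(g,cv2.MORPH_CLOSE,np.ones((7,7))))
    for i in range(1,n):
        if s[i][4]>60: print(nm,"a",s[i][1]+500,s[i][1]+s[i][3]+500,"b",s[i][0]+bl,s[i][0]+s[i][2]+bl)
go((561.4,-426.2,110,121),(561.4,-426.2,13,121))
E
```

```text
rel a 537 565 b 8 34
rel a 546 575 b -54 -25
rel a 639 684 b 9 36
blk a 545 572 b 71 123
blk a 599 627 b 74 125
now [ 559.1 -427.7  106.2] [-179.9   -0.3  120.9] 25.9
(561.4, -426.2, 110, 121) shift [ 0.  3. -4.] turn z -0.002
(561.4, -426.2, 13, 121) shift [ 0.  0. 97.] turn z -0.0
```

View pics/t2.png

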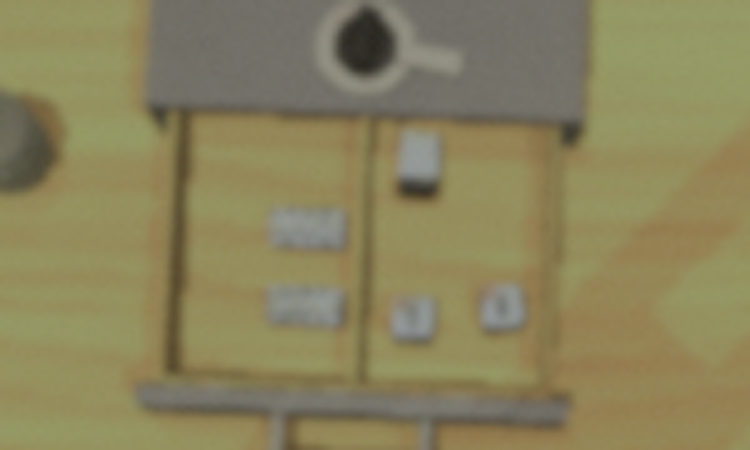

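All drawer contents lie separately and in the correct compartments. Grasp relR.

Request:
jog_arm(rows=[[[0, 3, 30], [0, 0, 0]], [[0, 3, 60], [0, 0, 0]], [[0, 3, 80], [0, 0, 0]], [[0, 3, 94], [0, 0, 0]], [[0, 3, 94], [0, 0, 0]], [[0, 3, 94], [0, 0, 0]]])

```text
time: 26.55
tool_pos: [564.3, -423.9, 16.3]
tcp_rot: [180.0, -0.0, 121.1]
ft_force: [-0.6, -0.1, -0.3]
finger_gap: 59.8
grip_force: 0.0
```

Request:
jog_arm(rows=[[[0, 0, 0], [0, 0, 0]], [[0, 0, 0], [0, 0, 0]], [[0, 0, 0], [0, 0, 0]], [[0, 0, 0], [0, 0, 0]], [[0, 0, 0], [0, 0, 0]], [[0, 0, 0], [0, 0, 0]]], grip=20)

```text
time: 27.15
tool_pos: [565.1, -425.3, 17.9]
tcp_rot: [179.9, 0.2, 121.1]
ft_force: [-0.7, 0.2, 6.8]
finger_gap: 27.4
grip_force: 40.6
```

Request:
jog_arm(rows=[[[0, 0, -40], [0, 0, 0]], [[0, 0, -80], [0, 0, 0]], [[0, 0, -120], [0, 0, 0]], [[0, 0, -137], [0, 0, 0]], [[0, 0, -137], [0, 0, 0]], [[0, 0, -137], [0, 0, 0]]])

```text
time: 27.75
tool_pos: [563.6, -424.0, 151.6]
tcp_rot: [-180.0, -0.1, 121.1]
ft_force: [-0.3, 0.6, -1.6]
finger_gap: 27.4
grip_force: 39.8
```

Request:
jog_arm(rows=[[[283, 235, 0], [0, 0, 0.577]], [[283, 235, 0], [0, 0, 0.577]], [[283, 235, 0], [0, 0, 0.577]], [[283, 235, 0], [0, 0, 0.577]], [[283, 235, 0], [0, 0, 0.577]], [[283, 235, 0], [0, 0, 0.577]], [[283, 235, 0], [0, 0, 0.577]], [[283, 235, 0], [0, 0, 0.577]], [[283, 235, 0], [0, 0, 0.577]], [[283, 235, 0], [0, 0, 0.577]]])

```text
time: 28.75
tool_pos: [617.9, -60.9, 150.7]
tcp_rot: [-179.8, 0.0, 88.1]
ft_force: [-0.5, 0.5, -0.5]
finger_gap: 27.4
grip_force: 39.7
```

Request:
jog_arm(rows=[[[0, 0, 0], [0, 0, 0]], [[0, 0, 0], [0, 0, 0]]])

```text
time: 28.95
tool_pos: [618.7, -62.3, 152.3]
tcp_rot: [-180.0, 0.0, 87.9]
ft_force: [0.9, 0.3, 0.2]
finger_gap: 27.3
grip_force: 39.7
```

Request:
jog_arm(rows=[[[0, -5, 30], [0, 0, 0]], [[0, -5, 60], [0, 0, 0]], [[0, -5, 90], [0, 0, 0]], [[0, -5, 105], [0, 0, 0]], [[0, -5, 112], [0, 0, 0]], [[0, -5, 112], [0, 0, 0]], [[0, -5, 112], [0, 0, 0]]])

```text
time: 29.65
tool_pos: [615.0, -61.0, 42.2]
tcp_rot: [179.9, 0.0, 88.0]
ft_force: [0.3, -1.0, -0.7]
finger_gap: 27.4
grip_force: 39.7
```

Request:
jog_arm(rows=[[[0, 0, 0], [0, 0, 0]], [[0, 0, 0], [0, 0, 0]], [[0, 0, 0], [0, 0, 0]]], grip=36)

```text
time: 29.95
tool_pos: [614.3, -60.5, 41.4]
tcp_rot: [180.0, 0.0, 88.1]
ft_force: [-0.3, 0.4, -0.4]
finger_gap: 35.7
grip_force: 0.0
```

Request:
jog_arm(rows=[[[0, 0, -15], [0, 0, 0]], [[0, 0, -50], [0, 0, 0]], [[0, 0, -90], [0, 0, 0]], [[0, 0, -115], [0, 0, 0]], [[0, 0, -115], [0, 0, 0]], [[0, 0, -115], [0, 0, 0]]])

```text
time: 30.55
tool_pos: [614.8, -60.5, 157.7]
tcp_rot: [179.8, 0.0, 88.1]
ft_force: [0.6, -0.3, -0.8]
finger_gap: 36.2
grip_force: 0.0
```

```bash
python3 -c "
from h import *
plan('blkR1',605,157)"
```

```text
{'n': 137, 'mean': array([ 481.1, -319.7,   24.7]), 'rc': array([ 462.7, -317.8]), 'size': array([53.2, 93.1]), 'ang': 85.5, 'zmax': 31.0}
{'n': 110, 'mean': array([ 495.7, -319.5,   24.8]), 'rc': array([ 496.3, -320.5]), 'size': array([53.2, 25.7]), 'ang': 85.5, 'zmax': 30.9}
now [613.8 -60.4 156.1] [180.   -0.   88.1] 30.6
(np.float64(496.0), np.float64(-320.0), 110, 85.5) shift [-263. -109.   46.] turn z 0.045
(np.float64(496.0), np.float64(-320.0), 6, 85.5) shift [  0.   0. 104.] turn z -0.0
(np.float64(496.0), np.float64(-320.0), 150, 85.5) shift [   0.    0. -144.] turn z -0.0
(np.float64(610.1106713288456), np.float64(135.79016433698496), 150, 88) shift [463.  78.  -0.] turn z -0.044
(np.float64(610.1106713288456), np.float64(135.79016433698496), 31, 88) shift [  0.   0. 119.] turn z -0.0
(np.float64(610.1106713288456), np.float64(135.79016433698496), 150, 88) shift [   0.    0. -119.] turn z -0.0
```

Request:
jog_arm(rows=[[[-263, -109, 46], [0, 0, 0.04]], [[-263, -109, 46], [0, 0, 0.04]], [[-263, -109, 46], [0, 0, 0.04]], [[-263, -109, 46], [0, 0, 0.04]], [[-263, -109, 46], [0, 0, 0.04]], [[-263, -109, 46], [0, 0, 0.04]], [[-263, -109, 46], [0, 0, 0.04]], [[-263, -109, 46], [0, 0, 0.04]], [[-263, -109, 46], [0, 0, 0.04]], [[-263, -109, 46], [0, 0, 0.04]]], grip=50)

```text
time: 31.6
tool_pos: [496.7, -318.2, 109.7]
tcp_rot: [-180.0, -0.0, 85.9]
ft_force: [0.5, 0.4, 0.3]
finger_gap: 50.0
grip_force: 0.0
```

Request:
jog_arm(rows=[[[0, 0, 0], [0, 0, 0]], [[0, 0, 0], [0, 0, 0]]])

```text
time: 31.8
tool_pos: [496.7, -318.8, 110.0]
tcp_rot: [180.0, 0.0, 85.8]
ft_force: [0.6, 0.3, -0.0]
finger_gap: 50.5
grip_force: 0.0
```

Request:
jog_arm(rows=[[[0, 0, 30], [0, 0, 0]], [[0, 0, 60], [0, 0, 0]], [[0, 0, 90], [0, 0, 0]], [[0, 0, 104], [0, 0, 0]], [[0, 0, 104], [0, 0, 0]], [[0, 0, 104], [0, 0, 0]]])

```text
time: 32.4
tool_pos: [496.7, -319.8, 6.8]
tcp_rot: [180.0, 0.0, 85.8]
ft_force: [0.2, 0.6, 0.8]
finger_gap: 50.4
grip_force: 0.0
```

Request:
jog_arm(rows=[[[0, 0, 0], [0, 0, 0]], [[0, 0, 0], [0, 0, 0]], [[0, 0, 0], [0, 0, 0]], [[0, 0, 0], [0, 0, 0]], [[0, 0, 0], [0, 0, 0]], [[0, 0, 0], [0, 0, 0]]], grip=18)

```text
time: 33.0
tool_pos: [497.6, -320.7, 8.1]
tcp_rot: [179.8, 0.1, 85.8]
ft_force: [0.3, 0.4, 6.2]
finger_gap: 25.3
grip_force: 41.2
```

Request:
jog_arm(rows=[[[0, 0, -40], [0, 0, 0]], [[0, 0, -80], [0, 0, 0]], [[0, 0, -120], [0, 0, 0]], [[0, 0, -144], [0, 0, 0]], [[0, 0, -144], [0, 0, 0]], [[0, 0, -144], [0, 0, 0]]])

```text
time: 33.6
tool_pos: [496.5, -319.9, 150.8]
tcp_rot: [179.9, 0.1, 85.8]
ft_force: [-0.9, 0.6, -1.3]
finger_gap: 24.8
grip_force: 40.2
```

Request:
jog_arm(rows=[[[230, 39, 0], [0, 0, 0]], [[230, 39, 0], [0, 0, 0]], [[230, 39, 0], [0, 0, 0]], [[230, 39, 0], [0, 0, 0]], [[230, 39, 0], [0, 0, 0]], [[230, 39, 0], [0, 0, 0]], [[230, 39, 0], [0, 0, 0]]])

```text
time: 34.3
tool_pos: [551.0, -92.3, 148.1]
tcp_rot: [-179.8, -0.0, 85.9]
ft_force: [-0.3, -0.1, -1.7]
finger_gap: 25.2
grip_force: 40.1
```

Request:
jog_arm(rows=[[[233, 40, 0], [0, 0, -0.04]], [[233, 40, 0], [0, 0, -0.04]], [[233, 40, 0], [0, 0, -0.04]], [[233, 40, 0], [0, 0, -0.04]], [[233, 40, 0], [0, 0, -0.04]], [[233, 40, 0], [0, 0, -0.04]], [[233, 40, 0], [0, 0, -0.04]], [[233, 40, 0], [0, 0, -0.04]], [[233, 40, 0], [0, 0, -0.04]]])

```text
time: 35.2
tool_pos: [609.1, 134.3, 149.5]
tcp_rot: [-180.0, 0.0, 87.9]
ft_force: [0.6, -0.5, -1.1]
finger_gap: 25.3
grip_force: 40.1
```

Request:
jog_arm(rows=[[[0, 0, 30], [0, 0, 0]], [[0, 0, 60], [0, 0, 0]], [[0, 0, 90], [0, 0, 0]], [[0, 0, 110], [0, 0, 0]], [[0, 0, 118], [0, 0, 0]], [[0, 0, 118], [0, 0, 0]], [[0, 0, 118], [0, 0, 0]]])

```text
time: 35.9
tool_pos: [609.8, 135.6, 32.8]
tcp_rot: [179.9, -0.0, 88.0]
ft_force: [0.2, -0.0, -1.4]
finger_gap: 25.2
grip_force: 40.3
```

Request:
jog_arm(rows=[[[0, 0, 0], [0, 0, 0]], [[0, 0, 0], [0, 0, 0]], [[0, 0, 0], [0, 0, 0]]], grip=34)

```text
time: 36.2
tool_pos: [609.5, 136.3, 32.4]
tcp_rot: [180.0, -0.0, 88.1]
ft_force: [1.4, 0.2, -0.2]
finger_gap: 33.9
grip_force: 0.0
```

Request:
jog_arm(rows=[[[0, 0, -15], [0, 0, 0]], [[0, 0, -50], [0, 0, 0]], [[0, 0, -90], [0, 0, 0]], [[0, 0, -115], [0, 0, 0]], [[0, 0, -115], [0, 0, 0]], [[0, 0, -115], [0, 0, 0]]])

```text
time: 36.8
tool_pos: [609.9, 136.5, 148.8]
tcp_rot: [179.8, -0.0, 88.1]
ft_force: [0.0, 0.6, -0.1]
finger_gap: 34.1
grip_force: 0.0
```

```bash
python3 -c "
from h import *
plan('blkR2',548,157)"
```

```text
{'n': 113, 'mean': array([ 404.7, -329.5,   25.6]), 'rc': array([ 405.5, -330. ]), 'size': array([52.2, 26.5]), 'ang': 44.9, 'zmax': 31.4}
{'n': 113, 'mean': array([ 404.7, -329.5,   25.6]), 'rc': array([ 405.5, -330. ]), 'size': array([52.2, 26.5]), 'ang': 44.9, 'zmax': 31.4}
now [609.  136.3 147.1] [180.   -0.   88.1] 36.9
(np.float64(405.1), np.float64(-329.75), 110, 44.9) shift [-473. -188.   37.] turn z 0.753
(np.float64(405.1), np.float64(-329.75), 6, 44.9) shift [  0.   0. 104.] turn z -0.0
(np.float64(405.1), np.float64(-329.75), 150, 44.9) shift [   0.    0. -144.] turn z -0.0
(np.float64(553.1453941887571), np.float64(137.7794356490275), 150, 88) shift [ 435. -227.   -0.] turn z -0.752
(np.float64(553.1453941887571), np.float64(137.7794356490275), 31, 88) shift [  0.   0. 119.] turn z -0.0
(np.float64(553.1453941887571), np.float64(137.7794356490275), 150, 88) shift [   0.    0. -119.] turn z -0.0
```

Request:
jog_arm(rows=[[[-236, -94, 0], [0, 0, 0.37]], [[-236, -94, 0], [0, 0, 0.37]], [[-236, -94, 0], [0, 0, 0.37]], [[-236, -94, 0], [0, 0, 0.37]], [[-473, -188, 37], [0, 0, 0.753]], [[-473, -188, 37], [0, 0, 0.753]], [[-473, -188, 37], [0, 0, 0.753]], [[-473, -188, 37], [0, 0, 0.753]], [[-473, -188, 37], [0, 0, 0.753]], [[-473, -188, 37], [0, 0, 0.753]]], grip=50)

```text
time: 37.85
tool_pos: [407.6, -320.6, 109.5]
tcp_rot: [-179.8, -0.0, 44.9]
ft_force: [0.7, -0.3, -0.1]
finger_gap: 50.1
grip_force: 0.0
```

Request:
jog_arm(rows=[[[0, 0, 0], [0, 0, 0]], [[0, 0, 0], [0, 0, 0]], [[0, 0, 0], [0, 0, 0]]])

```text
time: 38.15
tool_pos: [409.4, -318.7, 110.2]
tcp_rot: [-179.9, -0.0, 44.9]
ft_force: [0.9, 0.0, 0.8]
finger_gap: 49.9
grip_force: 0.0
```

```bash
python3 -c "
from h import *
go((405.1,-329.8,110,44.9))"
```

```text
now [ 409.4 -318.7  110.2] [-179.9   -0.    44.9] 38.1
(405.1, -329.8, 110, 44.9) shift [-11.   5.   0.] turn z 0.0
```

Request:
jog_arm(rows=[[[-11, 5, 20], [0, 0, 0]], [[-11, 5, 50], [0, 0, 0]], [[-11, 5, 85], [0, 0, 0]], [[-11, 5, 104], [0, 0, 0]], [[-11, 5, 104], [0, 0, 0]], [[-11, 5, 104], [0, 0, 0]]])

```text
time: 38.75
tool_pos: [406.0, -330.0, 7.4]
tcp_rot: [-180.0, -0.0, 45.0]
ft_force: [0.2, -0.2, 0.4]
finger_gap: 49.7
grip_force: 0.0
```

Request:
jog_arm(rows=[[[0, 0, 0], [0, 0, 0]], [[0, 0, 0], [0, 0, 0]], [[0, 0, 0], [0, 0, 0]], [[0, 0, 0], [0, 0, 0]], [[0, 0, 0], [0, 0, 0]], [[0, 0, 0], [0, 0, 0]]], grip=18)

```text
time: 39.35
tool_pos: [406.8, -332.2, 9.3]
tcp_rot: [179.8, -0.0, 44.9]
ft_force: [1.1, 1.6, 7.9]
finger_gap: 25.0
grip_force: 41.1
```

Request:
jog_arm(rows=[[[0, 0, -40], [0, 0, 0]], [[0, 0, -80], [0, 0, 0]], [[0, 0, -120], [0, 0, 0]], [[0, 0, -144], [0, 0, 0]], [[0, 0, -144], [0, 0, 0]], [[0, 0, -144], [0, 0, 0]]])

```text
time: 39.95
tool_pos: [405.7, -331.6, 152.1]
tcp_rot: [179.9, 0.0, 44.9]
ft_force: [-0.7, 0.6, -1.3]
finger_gap: 25.2
grip_force: 40.1
```

Request:
jog_arm(rows=[[[217, -113, 0], [0, 0, -0.37]], [[217, -113, 0], [0, 0, -0.37]], [[217, -113, 0], [0, 0, -0.37]], [[217, -113, 0], [0, 0, -0.37]], [[217, -113, 0], [0, 0, -0.37]], [[435, -227, 0], [0, 0, -0.752]], [[435, -227, 0], [0, 0, -0.752]], [[435, -227, 0], [0, 0, -0.752]], [[435, -227, 0], [0, 0, -0.752]], [[435, -227, 0], [0, 0, -0.752]]])

```text
time: 40.95
tool_pos: [552.2, 138.9, 149.1]
tcp_rot: [-179.8, 0.0, 88.0]
ft_force: [0.4, -0.3, 0.6]
finger_gap: 25.1
grip_force: 40.1
```

Request:
jog_arm(rows=[[[0, 0, 0], [0, 0, 0]], [[0, 0, 0], [0, 0, 0]], [[0, 0, 0], [0, 0, 0]]])

```text
time: 41.25
tool_pos: [552.2, 135.9, 149.7]
tcp_rot: [-179.9, 0.1, 88.0]
ft_force: [0.1, 0.4, 0.3]
finger_gap: 24.9
grip_force: 40.1
```

```bash
python3 -c "
from h import *
go((553,137.8,150,88))"
```

```text
now [552.2 135.9 149.7] [-1.799e+02  1.000e-01  8.800e+01] 41.2
(553, 137.8, 150, 88) shift [ 2.  1. -0.] turn z -0.0
```

Request:
jog_arm(rows=[[[2, 0, 30], [0, 0, 0]], [[2, 0, 60], [0, 0, 0]], [[2, 0, 90], [0, 0, 0]], [[2, 0, 110], [0, 0, 0]], [[2, 0, 117], [0, 0, 0]], [[2, 0, 117], [0, 0, 0]], [[2, 0, 117], [0, 0, 0]]])

```text
time: 41.95
tool_pos: [553.8, 137.9, 35.0]
tcp_rot: [180.0, -0.0, 87.9]
ft_force: [-0.1, 0.3, -0.2]
finger_gap: 25.4
grip_force: 40.4
```

Request:
jog_arm(rows=[[[0, 0, 0], [0, 0, 0]], [[0, 0, 0], [0, 0, 0]], [[0, 0, 0], [0, 0, 0]]], grip=34)

```text
time: 42.25
tool_pos: [554.0, 138.7, 35.1]
tcp_rot: [179.9, -0.0, 88.0]
ft_force: [0.6, -0.2, 1.2]
finger_gap: 33.6
grip_force: 0.0
```

Request:
jog_arm(rows=[[[0, 0, -15], [0, 0, 0]], [[0, 0, -50], [0, 0, 0]], [[0, 0, -90], [0, 0, 0]], [[0, 0, -115], [0, 0, 0]], [[0, 0, -115], [0, 0, 0]], [[0, 0, -115], [0, 0, 0]]])

```text
time: 42.85
tool_pos: [553.9, 138.9, 150.8]
tcp_rot: [179.9, -0.0, 88.0]
ft_force: [-0.1, -0.7, -0.6]
finger_gap: 34.1
grip_force: 0.0
```

Request:
jog_arm(rows=[[[0, -190, 0], [0, 0, 0]], [[0, -190, 0], [0, 0, 0]], [[0, -190, 0], [0, 0, 0]], [[0, -190, 0], [0, 0, 0]], [[0, -190, 0], [0, 0, 0]], [[0, -190, 0], [0, 0, 0]]], grip=0)

```text
time: 43.45
tool_pos: [362.4, 145.3, 148.4]
tcp_rot: [-180.0, 0.0, 88.0]
ft_force: [0.2, 0.2, -0.2]
finger_gap: 0.2
grip_force: 0.0
```

```bash
python3 - <<'E'
from h import *
im,d,W=snap("top"); cv2.imwrite("pics/t3.png",cv2.resize(im[85:290,100:400],None,fx=2.6,fy=2.6,interpolation=cv2.INTER_CUBIC))
P=W[150:225,190:300].reshape(-1,3); P=P[~np.isnan(P[:,0])]; a=P[:,:2]@EX; b=P[:,:2]@EY
for nm,bl,bh,lo,hi in(("rel",-66,55,36,76),("blk",67,187,36,60)):
    m=(a>503)&(a<700)&(b>bl)&(b<bh)&(P[:,2]>lo)&(P[:,2]<hi)
    g=np.zeros((200,130),np.uint8); g[(a[m]-500).astype(int),(b[m]-bl).astype(int)]=255
    n,l,s,c=cv2.connectedComponentsWithStats(cv2.morphologyEx(g,cv2.MORPH_CLOSE,np.ones((7,7))))
    for i in range(1,n):
        if s[i][4]>60:
            k=np.where(m)[0]; k=k[l[(a[k]-500).astype(int),(b[k]-bl).astype(int)]==i]
            print(nm,"a",s[i][1]+500,s[i][1]+s[i][3]+500,"b",s[i][0]+bl,s[i][0]+s[i][2]+bl,"ztop",round(np.percentile(P[k,2],85)))
go((424,46.5,150,88))
E
```

```text
rel a 540 568 b 8 34 ztop 69
rel a 550 578 b -54 -27 ztop 69
rel a 605 635 b -54 -26 ztop 69
rel a 642 686 b 9 36 ztop 55
blk a 536 576 b 71 180 ztop 52
blk a 592 631 b 74 181 ztop 52
now [363.4 145.4 148.9] [180.   0.  88.] 43.5
(424, 46.5, 150, 88) shift [-97.  64.  -1.] turn z 0.0
```

View pics/t3.png

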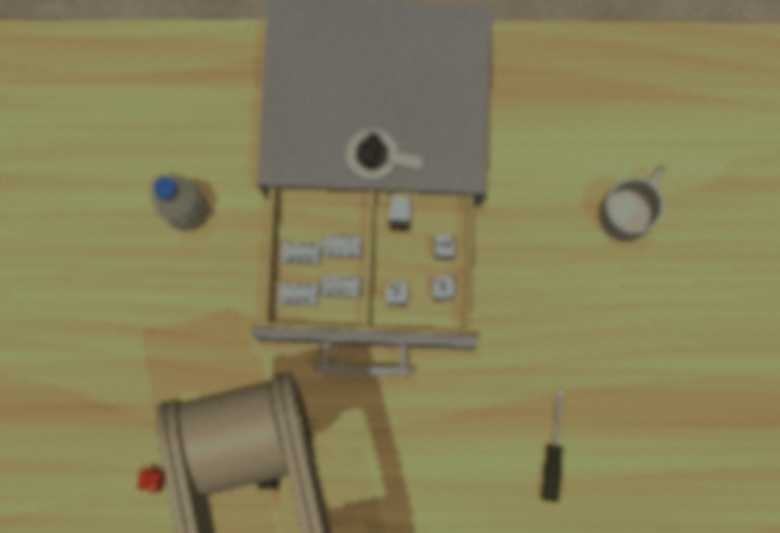

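All four blocks are in the left compartment (crop (280-360,245-295)) and all four relays are in the right one, with the bench clear. Go to the front of the handle with closed fingers and push.

Request:
jog_arm(rows=[[[-97, 40, 0], [0, 0, 0]], [[-97, 40, 0], [0, 0, 0]], [[-97, 40, 0], [0, 0, 0]], [[-97, 40, 35], [0, 0, 0]], [[-97, 40, 70], [0, 0, 0]], [[-97, 40, 104], [0, 0, 0]], [[-97, 40, 104], [0, 0, 0]], [[-97, 40, 104], [0, 0, 0]]])

```text
time: 44.3
tool_pos: [399.8, 47.0, 45.1]
tcp_rot: [-179.8, 0.0, 88.0]
ft_force: [0.0, -0.1, 1.1]
finger_gap: -0.1
grip_force: 0.0
```

Request:
jog_arm(rows=[[[0, 4, 0], [0, 0, 0]], [[0, 8, 0], [0, 0, 0]], [[0, 12, 0], [0, 0, 0]], [[0, 16, 0], [0, 0, 0]], [[0, 20, 0], [0, 0, 0]], [[0, 24, 0], [0, 0, 0]], [[0, 28, 0], [0, 0, 0]], [[0, 32, 0], [0, 0, 0]], [[0, 36, 0], [0, 0, 0]], [[0, 40, 0], [0, 0, 0]]])

```text
time: 45.3
tool_pos: [440.0, 45.6, 45.0]
tcp_rot: [-180.0, -0.0, 88.0]
ft_force: [-1.4, 0.5, -0.6]
finger_gap: -0.2
grip_force: 0.6
```

```bash
python3 - <<'E'
from h import *
im,d,W=snap("side"); cv2.imwrite("pics/s4.png",cv2.resize(im[110:300,130:330],None,fx=2.6,fy=2.6,interpolation=cv2.INTER_CUBIC))
E
```

```text
(no output)
```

View pics/s4.png

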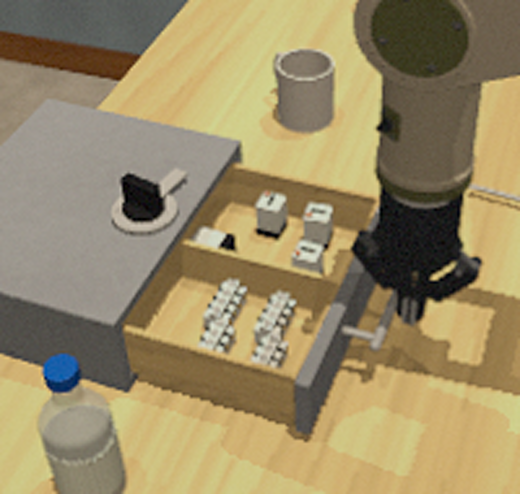

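The fingers touch the bar's front (crop (400,300)), all parts stay in place, and the elbow is above the drawer front. Push steadily.

Request:
jog_arm(rows=[[[0, 8, 0], [0, 0, 0]], [[0, 16, 0], [0, 0, 0]], [[0, 24, 0], [0, 0, 0]], [[0, 32, 0], [0, 0, 0]], [[0, 40, 0], [0, 0, 0]], [[0, 48, 0], [0, 0, 0]], [[0, 56, 0], [0, 0, 0]], [[0, 64, 0], [0, 0, 0]], [[0, 72, 0], [0, 0, 0]], [[0, 80, 0], [0, 0, 0]]])

```text
time: 46.35
tool_pos: [520.6, 42.8, 45.2]
tcp_rot: [-180.0, -0.0, 88.0]
ft_force: [-1.9, 1.2, 0.2]
finger_gap: -0.1
grip_force: 0.7
```

Request:
jog_arm(rows=[[[0, 8, 0], [0, 0, 0]], [[0, 16, 0], [0, 0, 0]], [[0, 24, 0], [0, 0, 0]], [[0, 32, 0], [0, 0, 0]], [[0, 40, 0], [0, 0, 0]], [[0, 48, 0], [0, 0, 0]], [[0, 56, 0], [0, 0, 0]], [[0, 64, 0], [0, 0, 0]], [[0, 72, 0], [0, 0, 0]], [[0, 80, 0], [0, 0, 0]]])

```text
time: 47.35
tool_pos: [600.6, 40.0, 45.2]
tcp_rot: [180.0, -0.0, 88.0]
ft_force: [-0.8, 0.8, 0.6]
finger_gap: 0.1
grip_force: 0.7
```

Request:
jog_arm(rows=[[[0, 2, 0], [0, 0, 0]], [[0, 4, 0], [0, 0, 0]], [[0, 6, 0], [0, 0, 0]], [[0, 8, 0], [0, 0, 0]], [[0, 10, 0], [0, 0, 0]], [[0, 12, 0], [0, 0, 0]]])

```text
time: 47.95
tool_pos: [611.9, 39.5, 45.2]
tcp_rot: [-180.0, 0.0, 88.0]
ft_force: [-0.8, -0.4, 1.3]
finger_gap: 0.0
grip_force: 0.5
```

Request:
jog_arm(rows=[[[0, 2, 0], [0, 0, 0]], [[0, 4, 0], [0, 0, 0]], [[0, 6, 0], [0, 0, 0]], [[0, 6, 0], [0, 0, 0]]])

```text
time: 48.35
tool_pos: [616.0, 39.4, 45.1]
tcp_rot: [-179.7, 0.0, 88.0]
ft_force: [-12.3, -0.5, 9.5]
finger_gap: -0.1
grip_force: 6.4
```

Request:
jog_arm(rows=[[[0, 2, 0], [0, 0, 0]], [[0, 4, 0], [0, 0, 0]], [[0, 4, 0], [0, 0, 0]]])

```text
time: 48.65
tool_pos: [616.3, 39.4, 44.9]
tcp_rot: [-179.3, 0.0, 88.0]
ft_force: [-32.1, -1.4, 24.5]
finger_gap: -0.1
grip_force: 16.9
```

The drawer stopped hard at 616, so it is shut. Retract, lift and turn the wrist for the knob.

Request:
jog_arm(rows=[[[0, -20, 0], [0, 0, 0]], [[0, -40, 0], [0, 0, 0]], [[0, -40, -40], [0, 0, 0]], [[0, -40, -80], [0, 0, 0]], [[0, -40, -120], [0, 0, 0]], [[0, -40, -155], [0, 0, 0]], [[0, -40, -155], [0, 0, 0]]])

```text
time: 49.35
tool_pos: [585.7, 40.7, 207.6]
tcp_rot: [179.3, -0.0, 88.0]
ft_force: [2.2, -0.0, 0.8]
finger_gap: -0.2
grip_force: 0.0
```

Request:
jog_arm(rows=[[[0, 0, 0], [0, 0, -1.44]], [[0, 0, 0], [0, 0, -1.44]], [[0, 0, 0], [0, 0, -1.44]], [[0, 0, 0], [0, 0, -1.44]], [[0, 0, 0], [0, 0, -1.44]], [[0, 0, 0], [0, 0, -1.44]], [[0, 0, 0], [0, 0, -1.44]], [[0, 0, 0], [0, 0, -1.44]], [[0, 0, 0], [0, 0, -1.44]], [[0, 0, 0], [0, 0, -1.44]]], grip=50)

```text
time: 50.35
tool_pos: [581.9, 40.7, 199.5]
tcp_rot: [180.0, -0.0, 170.8]
ft_force: [-0.5, 0.9, 0.2]
finger_gap: 50.0
grip_force: 0.0
```

```bash
python3 - <<'E'
from h import *
im,d,W=snap("top"); o=obj(W,round(380*.64),round(224*.64),125,160,11); print(o)
im,d,S=snap("side"); cv2.imwrite("pics/s5.png",cv2.resize(im[110:300,80:330],None,fx=3,fy=3,interpolation=cv2.INTER_CUBIC))
go((730.6,35.2,190,170.7),(730.6,35.2,120,170.7))
E
```

```text
{'n': 31, 'mean': array([738.8,  33.3, 143.4]), 'rc': array([738.6,  33.8]), 'size': array([13.3, 21.4]), 'ang': 89.1, 'zmax': 147.3}
now [581.8  40.7 199.6] [180.   -0.  170.6] 50.5
(730.6, 35.2, 190, 170.7) shift [-148.   19.   10.] turn z -0.002
(730.6, 35.2, 120, 170.7) shift [ 0.  0. 70.] turn z -0.0
```

View pics/s5.png

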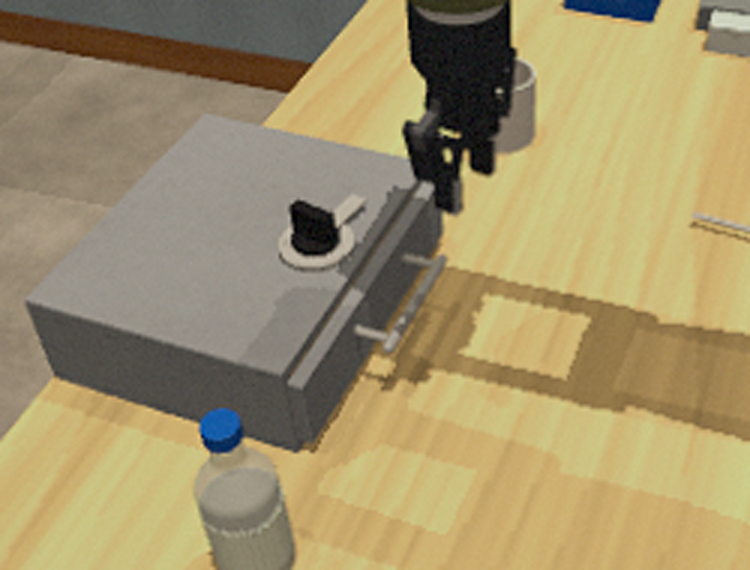

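The drawer front is flush and shut, and the knob bar (crop (315,225)) has its tongue pointing right. Approach the knob.

Request:
jog_arm(rows=[[[-148, 19, 5], [0, 0, 0]], [[-148, 19, 5], [0, 0, 0]], [[-148, 19, 5], [0, 0, 0]], [[-148, 19, 5], [0, 0, 0]], [[-148, 19, 5], [0, 0, 0]], [[-148, 19, 5], [0, 0, 0]], [[-148, 19, 5], [0, 0, 0]]])

```text
time: 51.15
tool_pos: [730.6, 35.2, 197.2]
tcp_rot: [180.0, 0.1, 170.5]
ft_force: [-0.3, -0.3, -0.3]
finger_gap: 50.0
grip_force: 0.0
```

Request:
jog_arm(rows=[[[0, 0, 20], [0, 0, 0]], [[0, 0, 40], [0, 0, 0]], [[0, 0, 60], [0, 0, 0]], [[0, 0, 73], [0, 0, 0]], [[0, 0, 73], [0, 0, 0]], [[0, 0, 73], [0, 0, 0]]])

```text
time: 51.75
tool_pos: [731.0, 35.0, 123.7]
tcp_rot: [180.0, 0.1, 170.5]
ft_force: [-0.1, 1.3, 0.1]
finger_gap: 50.2
grip_force: 0.0
```

Request:
jog_arm(rows=[[[0, 0, 0], [0, 0, 0]], [[0, 0, 0], [0, 0, 0]], [[0, 0, 0], [0, 0, 0]], [[0, 0, 0], [0, 0, 0]], [[0, 0, 0], [0, 0, 0]], [[0, 0, 0], [0, 0, 0]]], grip=8, force=30)

```text
time: 52.35
tool_pos: [731.7, 35.5, 123.9]
tcp_rot: [179.9, 0.1, 170.5]
ft_force: [-0.8, 3.9, 5.8]
finger_gap: 13.7
grip_force: 31.8
```

Gripped at 13.7 mm. Turn clockwise from above (yaw decreasing, +z about the tool).

Request:
jog_arm(rows=[[[0, 0, 0], [0, 0, 0.12]], [[0, 0, 0], [0, 0, 0.24]], [[0, 0, 0], [0, 0, 0.36]], [[0, 0, 0], [0, 0, 0.48]], [[0, 0, 0], [0, 0, 0.6]], [[0, 0, 0], [0, 0, 0.72]], [[0, 0, 0], [0, 0, 0.84]], [[0, 0, 0], [0, 0, 0.96]], [[0, 0, 0], [0, 0, 1.08]], [[0, 0, 0], [0, 0, 1.2]]])

```text
time: 53.35
tool_pos: [730.3, 34.1, 123.8]
tcp_rot: [-179.9, 0.1, 101.4]
ft_force: [-10.0, -2.3, 10.9]
finger_gap: 13.5
grip_force: 32.5
```

Request:
jog_arm(rows=[[[0, 0, 0], [0, 0, 0.05]], [[0, 0, 0], [0, 0, 0.1]], [[0, 0, 0], [0, 0, 0.15]], [[0, 0, 0], [0, 0, 0.2]], [[0, 0, 0], [0, 0, 0.24]], [[0, 0, 0], [0, 0, 0.24]]])

```text
time: 53.95
tool_pos: [729.9, 34.0, 123.8]
tcp_rot: [-179.9, 0.1, 87.9]
ft_force: [-13.3, -3.1, 12.2]
finger_gap: 13.1
grip_force: 32.7
```

```bash
python3 -c "
from h import *
s=r.sense();print(s['tcp_rot'],s['wrist_torque'],s['joint_efforts'])"
```

```text
[-1.79871776e+02  8.98305373e-02  8.79067689e+01] [-0.51265241  2.1317197   0.25938607] [  1.41993508 -69.94539499 -48.66102219   1.17333066  -4.37443525
   0.96474063]
```

Request:
jog_arm(rows=[[[0, 0, 0], [0, 0, 0.03]], [[0, 0, 0], [0, 0, 0.06]], [[0, 0, 0], [0, 0, 0.09]], [[0, 0, 0], [0, 0, 0.09]]])

```text
time: 54.35
tool_pos: [730.0, 33.3, 124.0]
tcp_rot: [-179.9, 0.2, 82.8]
ft_force: [-11.4, -5.3, 12.4]
finger_gap: 13.0
grip_force: 65.2
```

```bash
python3 -c "
from h import *
s=r.sense();print(s['tcp_rot'],s['wrist_torque'],s['joint_efforts'])"
```

```text
[-1.79898096e+02  1.66725450e-01  8.28085327e+01] [-0.90686015  2.14156052  1.07346595] [  2.89527543 -69.66817617 -48.54603052   2.2768043   -4.41349
   1.48392968]
```

The torque rises to over 1 N m, so the knob is at its stop. Release and back off.

Request:
jog_arm(rows=[[[0, 0, 0], [0, 0, 0]], [[0, 0, 0], [0, 0, 0]], [[0, 0, 0], [0, 0, 0]], [[0, 0, 0], [0, 0, 0]]], grip=50)

```text
time: 54.75
tool_pos: [731.0, 35.0, 122.0]
tcp_rot: [-180.0, -0.0, 82.8]
ft_force: [0.0, -0.1, -0.8]
finger_gap: 49.6
grip_force: 0.0
```

Request:
jog_arm(rows=[[[0, 0, -30], [0, 0, 0]], [[0, 0, -70], [0, 0, 0]], [[0, 0, -100], [0, 0, 0]], [[0, -200, -100], [0, 0, 0]], [[0, -200, -100], [0, 0, 0]], [[0, -200, -100], [0, 0, 0]], [[0, -200, -100], [0, 0, 0]], [[0, -200, -100], [0, 0, 0]], [[0, -200, -100], [0, 0, 0]]])

```text
time: 55.65
tool_pos: [531.5, 60.2, 222.4]
tcp_rot: [180.0, -0.0, 82.9]
ft_force: [0.7, -0.0, 0.8]
finger_gap: 50.0
grip_force: 0.0
```

Request:
jog_arm(rows=[[[0, -100, 0], [0, 0, 0]], [[0, -100, 0], [0, 0, 0]], [[0, -100, 0], [0, 0, 0]], [[0, -100, 0], [0, 0, 0]], [[0, -100, 0], [0, 0, 0]]])

```text
time: 56.15
tool_pos: [435.5, 72.3, 223.6]
tcp_rot: [179.8, -0.0, 82.8]
ft_force: [0.8, 0.3, 0.8]
finger_gap: 49.9
grip_force: 0.0
```

```bash
python3 - <<'E'
from h import *
im,d,W=snap("top"); S=W[130:160,228:260].reshape(-1,3); S=S[(S[:,2]>130)&(S[:,2]<160)]; print(cv2.minAreaRect(S[:,:2].astype(np.float32)))
C=W[130:240,190:300].reshape(-1,3); C=C[(C[:,2]>50)&(C[:,2]<70)]; print("handle a",(C[:,:2]@EX).min())
im,d,S=snap("side"); cv2.imwrite("pics/s6.png",cv2.resize(im[60:384,20:400],None,fx=2,fy=1.85))
E
```

```text
((729.9446411132812, 33.91191482543945), (39.93199157714844, 13.477567672729492), 88.64730072021484)
handle a 629.5538493808886
```

View pics/s6.png

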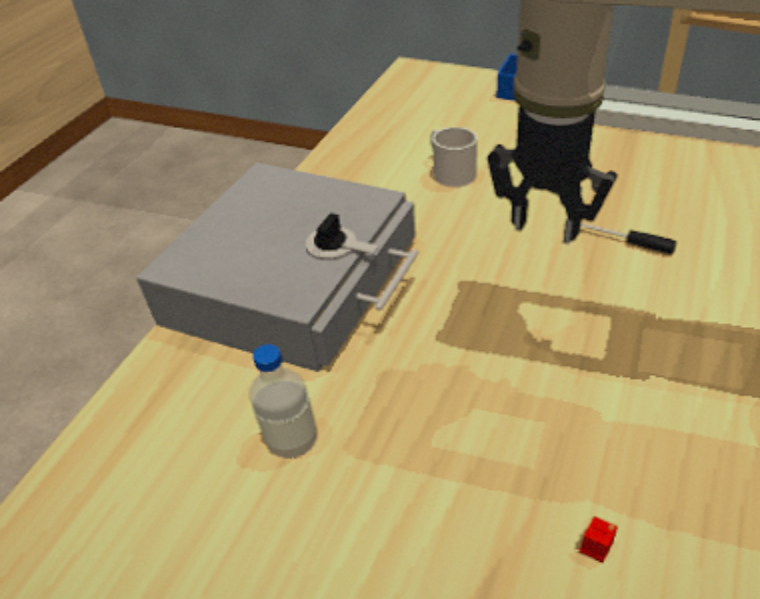

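The drawer is shut (handle face at 629.6, its middle at about 635 as expected). The knob bar points to 88.6° and its tongue lies over the drawer front at (365,248). The bottle, mug, screwdriver and red decoy are untouched. Handing in.

```bash
python3 -c "
from bench import r
print(r.hand_in())"
```

```text
the job is handed in; nothing more can be done
None
```

The job is handed in, with no verdict shown: all three loose relays and three loose blocks are on the drawer's floor in their own compartments (one relay on its side), the drawer is shut, the knob is turned clockwise to its stop, and the bottle, mug, screwdriver and red look-alike were left alone.

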